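# Tighten the hose coupling of a permeameter cell

## Task

The brass hose coupling on top of the sand permeameter is still loose: run its hex nut down clockwise by hand until it is finger-tight. Then put the larger of the two wrenches on it and tighten it one flat (a sixth of a turn) further, no more; keep the wrench off it until it is finger-tight, and do not force it past finger-tight with the fingers. Lay the wrench back down flat on the black mat and leave everything else where it is.

Things in the scene. Friction and masses are not known exactly. Their poses are not given: they have to be found in the camera images.
- cell: permeameter cell, fixed, its base clamped to the bench: sand in a clear cylinder 110 mm across between two round aluminium plates. Origin on the bench under its middle, z up along its axis; the outlet tap at its foot points along -x. The base with its clamps and tap lies within 130 mm of the axis, under 55 mm high
- cap (a point): middle of the cap's top face, 165 mm over the bench, axes as the cell's. The cap is 176 mm across; the tips of three tie rods with small nuts stand 12 mm over it, 72 mm from the middle at 0, 120 and 240 degrees. In the middle stands a brass boss with a thread 31 mm across, 24 mm tall, and on it the coupling
- nut: the coupling's brass hex nut, captive: 36 mm across flats, 41.6 mm across corners, 24 mm tall. Origin on the cell's axis at its underside, z up, x to a corner, y square to a flat. Finger-tight, its underside is 24 mm over the cap's top; before, up to 1 mm more. A fixed hose tail 22 mm across stands 39 mm out of its top. Clockwise from above tightens and lowers it, 2.3 mm a turn
- nut_run (a joint): how far the nut has been run down the thread, rad, clockwise from above positive: it starts somewhere between 1.8 and 3.0 and turns easily (0.05 N m) both ways until it seats finger-tight at 4.4, where it stops firmly
- nut_tight (a joint): how far the nut is turned beyond finger-tight, rad, clockwise positive, 0 at the start. It takes about 1.1 N m (a grip under 15 N slips first), stays where it is left, and grows only once nut_run is at 4.4. One flat is 1.05 rad. Turning back the other way only lowers nut_run, easily, never this
- wrench: larger open-ended wrench, flat steel 12 mm thick, about 0.5 kg, loose on the mat. Origin: middle of the jaw, underside; z up, x out of the jaw's mouth, parallel to its faces. Jaw 37.5 mm wide (for a 36 mm nut), floor 22 mm behind the origin, mouth flared from 12 to 23 mm ahead; head 80 mm wide. The handle leaves turned by 15 degrees, along (-0.966, -0.259), to 221 mm from the origin
- wrench_grip (a point): point in the middle of the larger wrench's handle, 110 mm from the origin along the handle (about 25 mm behind its balance), at half thickness; same axes as wrench. The handle tapers from 30 mm wide at the head to 26 mm at its end, 28 mm here
- mat: black rubber mat, fixed, 340 x 300 mm, 3 mm thick; origin at the middle of its underside, x and y along its sides
- small_wrench: the smaller wrench, same shape, for 24 mm nuts (171 mm from jaw to end, 10 mm thick), lying beside the larger one on the mat; leave it. Origin and axes as for the larger one
- spare_nut: a spare steel hex nut, 24 mm across flats, 24 mm tall, standing loose on the mat beyond the wrenches; leave it. Origin in the middle of its underside
- ring_a: steel specimen ring with soil, 62 mm across, 24 mm tall; leave it. Origin in the middle of its underside
- ring_b: a second ring like it; leave it
- stone: grey porous stone disc, 60 mm across, 10 mm thick; leave it. Origin in the middle of its underside
- tin: aluminium moisture tin with lid, 63 mm across, 41 mm tall; leave it. Origin in the middle of its underside
- brush: bench brush lying on the bench; leave it. Origin under its middle

How it is judged:
On the way, in this order (a step that is already met when the one before it is completed fails the run):
1. the nut has been run down until it is finger-tight (value of joint nut_run above 4.25 rad and value of joint nut_tight below 0.25 rad), for 0.2 s.
2. the wrench has tightened the nut one flat further (value of joint nut_tight between 0.75 and 1.4 rad), for 0.1 s.
At the end, for the whole second after the job is handed in: The nut is still seated (nut_run over 4.25 rad) and 0.75 to 1.4 rad past finger-tight (one flat is 1.05 rad); the larger wrench lies flat (within 0.12 rad) and at rest with its balance point over the mat (all of step 2 and value of joint nut_run above 4.25 rad and height (world z) of wrench below 0.018 m and (angle between wrench's own z axis and vertical below 0.12 rad or angle between wrench's own z axis and vertical above 3.02 rad) and x of wrench_grip in the frame of mat between -0.17 and 0.17 m and y of wrench_grip in the frame of mat between -0.15 and 0.15 m and linear speed of wrench below 0.02 m/s); the robot touches nothing.
It fails at once if the nut is forced past finger-tight (over 0.25 rad) with the fingers on it (value of joint nut_tight above 0.25 rad and contact force between the fingers and nut above 3 N).
It fails at once if the wrench is used on the nut before it is finger-tight (more than 0.8 rad short of it) (value of joint nut_run below 3.6 rad and contact force between wrench and nut above 2 N).
It fails at once if the nut is overtightened, more than 1.6 rad past finger-tight (value of joint nut_tight above 1.6 rad).
It fails at once if the wrench is let fall (faster than 0.7 m/s with no finger on it) (linear speed of wrench above 0.7 m/s and contact force between the fingers and wrench below 0.1 N).
It fails at once if a bystander is shifted by more than 25 mm (distance of any of small_wrench, spare_nut, ring_a, ring_b, stone, tin, brush from where it was at the start of the episode above 0.025 m).
It also fails if it takes over 69 s, if anything falls off the work surface, if the arm or the gripper's body presses on something with over 40 N, if the wrist force passes 120 N, or if a joint passes its speed limit or range.

## Robot

A 7-joint arm with a two-finger parallel gripper is mounted at the origin on the work surface. World frame = base frame: x ahead of the robot, y to its left, z up, the work surface at z = 0. Lengths are in m, angles in rad, forces in N, time in s.
With the tool pointing down it reaches from about 0.35 to 0.9 m from the base axis. Payload 8.1 kg.
Tool frame: the origin (TCP) lies at the very end of the fingers, on their centre line; the grasp point (between the pads) lies 19 mm behind it; z points along the fingers, y is the line along which they close (so a half turn about z gives the same grasp; the last joint's range is limited). The gripper opens to 92 mm and grips with 3 to 60 N. Pads are 19 mm wide; open, the fingers measure 130 mm over their backs; the gripper's body (75 mm by 190 mm) begins 47 mm behind the grasp point.
Start: joints at [1.116, 0.434, 0.025, 1.573, -0.012, 1.134, -0.075], TCP at [0.215, -0.587, 0.227] pointing down, gripper open.
Joint ranges: [-2.62, 2.62], [-0.44, 2.09], [-1.27, 1.32], [0.08, 2.57], [-1.32, 4.46], [0.12, 2], [-2.74, 2.74]. Speed limits (rad/s): [2.22, 2.22, 3.01, 3.01, 3.14, 3.14, 3.14].

## Interface

Orientations are given as a rotation vector (axis times angle).
In Python, from cell import arm gives the robot as it stands.
- The arm moves only by the tool carry_out, never from a script. Its argument "commands" is a list of rows, each a list of 7 numbers: the opening, from 0 (shut) to 1 (fully open), then the shift along the tool's x, y, z each as a share of 0.025 m, from -1 to 1, then the turn, a rotation vector about the tool's x, y, z each as a share of 0.1 rad, from -1 to 1. A call has 1 to 8 rows; each row shifts and turns the commanded pose from where the row before left it, along the tool's axes as they then stand; what a row does not reach is not made up. A row lasts 1/10 s, in which the tool goes at most 50 mm and 8.59 degrees, less where a joint would pass 70% of its speed; a pose out of reach is approached as far as the arm can. A call with a number of a shift or a turn outside -1 to 1 is refused whole. A call with a gripper value outside its range is refused whole. The fingers move at their own pace and stop on an object; "squeeze" is the grip in N (left out, the last holds). Time passes only in rows, so rows that do not move let the fingers close. It gives the time, the measured TCP pose, the force, the opening and the grip force at its end, in the units of the state.
- arm.observe(): the state, without advancing time (a new reading comes with each control period).
- arm.get_image(name): name is "side" or "top" or "wrist"; returns a dict with "pixels" (384x512x3 uint8, red, green, blue), "range_z" (384x512 float32, m along the optical axis (not along the pixel's ray), 0 where there is no reading), "mtx" (3x3 intrinsics, pixels), "k1" (the pictures are not rectified: a ray, as slopes to the right and down, at radius r is drawn at 1 + k1 r^2 times it, then the intrinsics apply), "R" (3x3) and "t" (3): a world point X has camera coordinates R X + t; the wrist camera has in their place "tool_from_camera" (4x4, takes a point from camera to tool coordinates, whose origin is the TCP and whose axes are the flange's). Camera axes: x right, y down, z forward; pixel columns grow to the right and rows downward; lengths in m; the calibration is good to about 2 mm. A picture is of the moment at which its call begins: read the wrist's pose just before it.
- arm.sign_off(): hands the job in; it is judged then, once.
The state is a dict: "clock": time; "joints": joint angles; "dq": joint speeds; "joint_efforts": joint torques, N m; "position": TCP position; "ee_rot": TCP orientation; "force": force on the tool from outside, world axes, zero at the start; "ft_torque": the same for the moment, N m; "width": opening from 0.0 (shut) to 1.0 (fully open); "gripper_force": force on a finger pad.
Only numpy, scipy, OpenCV 4.12 (cv2) and the standard library are available. Lean on these libraries where they do the work, as an engineer would, in place of code of your own. Each camera call takes 0.05 s, during which the arm holds its last target. There are 200 camera calls.

## Working session

There is one attempt and no reset: what is moved stays moved. The work goes in short steps, Python scripts to look and compute and a tool call to move; the robot and the scene stay as the last step left them, time stands still between calls to the robot, and variables do not carry over. Pictures are saved under pics/ and viewed, at most 10 in all, crops included, and the job is handed in when it is done.

Besides the shell and the picture viewer there is one more tool, called by a JSON object that holds its "op" and its "data". carry_out: Moves the arm, as the interface text tells. Shift numbers are shares of 0.025 m and turn numbers shares of 0.1 rad, none past 1 either way. Its arguments: {"type":"object","properties":{"commands":{"type":"array"},"squeeze":{"type":"number"}},"required":["commands"]}

```bash
ls; mkdir -p pics; cat > h.py <<'E'
import numpy as np, cv2
from cell import arm
from scipy.spatial.transform import Rotation as R
def ray(im,px,tool=None):
    """origin, dirs (N,3) in world; px Nx2"""
    K=im["mtx"];px=np.atleast_2d(np.asarray(px,float))
    d=(px-[K[0,2],K[1,2]])/[K[0,0],K[1,1]]
    u=d.copy()
    for _ in range(20): u=d/(1+im["k1"]*(u**2).sum(1,keepdims=True))
    v=np.c_[u,np.ones(len(u))]
    if "R" in im:
        Rm=np.array(im["R"]);return -Rm.T@im["t"], v@Rm
    T=np.array(im["tool_from_camera"]);Rt=R.from_rotvec(tool["ee_rot"]).as_matrix()
    return Rt@T[:3,3]+tool["position"], v@T[:3,:3].T@Rt.T
def plane(im,px,z,tool=None):
    o,v=ray(im,px,tool);return o+v*((z-o[2])/v[:,2])[:,None]
def cloud(im,tool=None):
    h,w=im["range_z"].shape
    px=np.stack(np.meshgrid(np.arange(w),np.arange(h)),-1).reshape(-1,2)
    o,v=ray(im,px,tool);return (o+v*im["range_z"].reshape(-1,1)).reshape(h,w,3)
def save(im,n): cv2.imwrite("pics/"+n,im["pixels"][:,:,::-1])
E
python3 - <<'E'
from h import *
s=arm.observe();print(s)
for n in("top","side"):
    im=arm.get_image(n);save(im,n+".png");np.save(n+".npy",im,allow_pickle=True);print(n,im["mtx"],im["k1"],im["R"],im["t"])
a=cv2.imread("pics/top.png");
E
```

```text
pics
{'clock': 0.0, 'joints': array([ 1.11640693,  0.43522662,  0.02496856,  1.57407342, -0.01159597,
        1.13399728, -0.07510409]), 'dq': array([ 4.40852080e-05, -5.94438380e-04, -3.38519721e-04, -1.95416588e-03,
        4.27781766e-05, -6.50226324e-04,  8.34818343e-04]), 'joint_efforts': array([ 4.55369673e-04, -6.67858887e+01,  9.85562280e-01, -3.14471126e+01,
       -6.04255730e-02,  4.26765508e-02,  1.31193606e-04]), 'position': array([ 0.21513737, -0.58627334,  0.22595182]), 'ee_rot': array([-3.09165682e+00, -5.49376254e-01,  6.48692563e-04]), 'force': array([-0.1226123 , -0.54613492, -0.69195529]), 'ft_torque': array([-0.0097646 ,  0.02242386,  0.01658367]), 'gripper_force': 0.0, 'width': 1.0025569232461389}
top [[412.26138324   0.         261.47401735]
 [  0.         412.26138324 189.96921248]
 [  0.           0.           1.        ]] 0.04608686324203768 [[ 0.07482117 -0.99719366 -0.00256741]
 [-0.97652659 -0.0727485  -0.20273991]
 [ 0.20198418  0.01767638 -0.97922926]] [-0.08480895  0.57511447  1.11391676]
side [[355.4669774    0.         251.02265786]
 [  0.         355.4669774  194.69813399]
 [  0.           0.           1.        ]] -0.06625363476353366 [[-0.96558261 -0.25993925  0.00904485]
 [-0.20669646  0.74576704 -0.63333095]
 [ 0.15788222 -0.61340289 -0.77382821]] [0.51492733 0.25301308 0.91373536]
```

View pics/top.png

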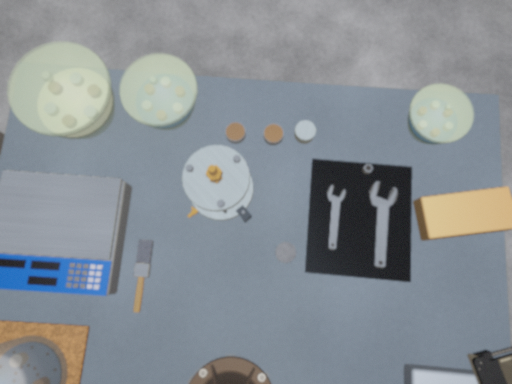

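View pics/side.png

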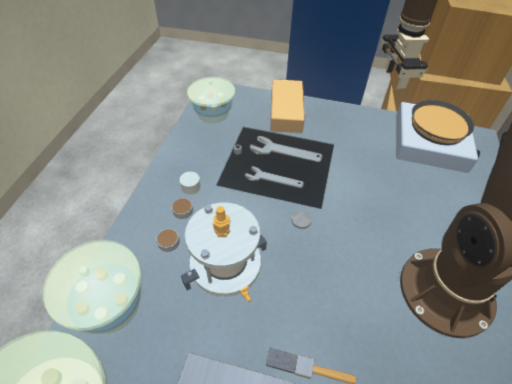

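Top view: the coupling is at (214,174), the larger wrench has its head at (382,190) and handle end at (380,265), and the mat spans columns 307–411. Side view: the coupling is at (221,222) and the larger wrench runs from (262,147) to (320,156).

```bash
python3 - <<'E'
from h import *
im=np.load("top.npy",allow_pickle=True).item();si=np.load("side.npy",allow_pickle=True).item()
P=cloud(im)
# mat
g=im["pixels"].astype(int).sum(2); hsv=cv2.cvtColor(im["pixels"],cv2.COLOR_RGB2HSV)
m=(g<150).astype(np.uint8);m[:,:290]=0;m[300:]=0
m=cv2.morphologyEx(m,cv2.MORPH_CLOSE,np.ones((25,25)))
c=max(cv2.findContours(m,0,2)[0],key=cv2.contourArea);b=cv2.boxPoints(cv2.minAreaRect(c))
M=plane(im,b,.003);print("mat",M.round(4),M.mean(0).round(4),np.linalg.norm(M[0]-M[1]),np.linalg.norm(M[1]-M[2]))
w=((g>270)&(m>0)).astype(np.uint8)
for k in cv2.findContours(w,0,1)[0]:
    if cv2.contourArea(k)>60:
        p=plane(im,k[:,0],.015);print("blob",cv2.contourArea(k),cv2.boundingRect(k),p.mean(0).round(4))
        (vx,vy),_,_= cv2.minAreaRect(p[:,:2].astype(np.float32)); print(cv2.boxPoints(cv2.minAreaRect(p[:,:2].astype(np.float32))).round(3).tolist())
        z=P[cv2.drawContours(np.zeros_like(w),[k],-1,1,-1)>0][:,2];print("z",np.median(z),z.min(),z.max())
# cap and tail from clouds
for I,n in((im,"top"),(si,"side")):
    Q=cloud(I).reshape(-1,3)
    near=(abs(Q[:,0]-.5)<.4)&(abs(Q[:,1]-.1)<.3)
    q=Q[near&(abs(Q[:,2]-.165)<.004)]
    if len(q): (x,y),r=cv2.minEnclosingCircle(q[:,:2].astype(np.float32));print(n,"cap",len(q),x,y,r,np.median(q[:,2]))
    if len(q):
        n2=(np.hypot(Q[:,0]-x,Q[:,1]-y)<.04)
        for a,bb in((.206,.218),(.247,.258)):
            t=Q[n2&(Q[:,2]>a)&(Q[:,2]<bb)];print("z",a,len(t),t.mean(0).round(4), np.ptp(t,0).round(4))
E
```

```text
mat [[ 0.357  -0.1864  0.003 ]
 [ 0.6956 -0.1897  0.003 ]
 [ 0.6983 -0.4947  0.003 ]
 [ 0.3625 -0.4744  0.003 ]] [ 0.5284 -0.3363  0.003 ] 0.3385951117696921 0.3049704614619586
blob 551.5 (327, 185, 19, 65) [ 0.5325 -0.2574  0.015 ]
[[0.4309999942779541, -0.23899999260902405], [0.43299999833106995, -0.2919999957084656], [0.6209999918937683, -0.28600001335144043], [0.6190000176429749, -0.2329999953508377]]
z 0.012002627351181072 -0.00304131515121564 1.20716079707072
blob 1033.5 (369, 181, 29, 87) [ 0.5268 -0.3942  0.015 ]
[[0.3889999985694885, -0.40400001406669617], [0.6320000290870667, -0.44200000166893005], [0.6439999938011169, -0.3619999885559082], [0.4020000100135803, -0.32499998807907104]]
z 0.01372605706059482 -0.0042518022159931945 1.20716079707072
top cap 4406 0.6921210289001465 0.2061207890510559 0.25402721762657166 0.16492758062054713<stdin>:25: RuntimeWarning: Mean of empty slice.
  ret = um.true_divide(
Traceback (most recent call last):
ValueError: zero-size array to reduction operation maximum which has no identity
```

```bash
python3 - <<'E'
from h import *
from scipy.optimize import least_squares
for n,c in(("top",(217,176)),("side",(222,235))):
    im=np.load(n+".npy",allow_pickle=True).item();P=cloud(im)
    m=(abs(P[...,2]-.165)<.004).astype(np.uint8)
    r=np.zeros_like(m);cv2.circle(r,c,55,1,-1);m&=r
    k=max(cv2.findContours(m,0,1)[0],key=cv2.contourArea);h=cv2.convexHull(k)[:,0]
    hp=plane(im,h,.165)[:,:2]
    f=least_squares(lambda p:np.hypot(hp[:,0]-p[0],hp[:,1]-p[1])-p[2],[*hp.mean(0),.088],loss="soft_l1",f_scale=.001)
    print(n,"cap",f.x.round(4),"rms",np.sqrt((f.fun**2).mean()))
    hsv=cv2.cvtColor(im["pixels"],cv2.COLOR_RGB2HSV)
    b=(hsv[...,0]>10)&(hsv[...,0]<28)&(hsv[...,1]>130)&(r>0)
    D=P[b];D=D[np.hypot(*(D[:,:2]-f.x[:2]).T)<.04]
    for a,bb in((.206,.219),(.246,.258)):
        t=D[(D[:,2]>a)&(D[:,2]<bb)];print(a,len(t),t.mean(0).round(4) if len(t) else"",np.ptp(t,0).round(4) if len(t) else"")
    T=D[D[:,2]>.249]; print("zmax",np.sort(D[:,2])[-5:])
E
```

```text
top cap [0.5849 0.0779 0.0871] rms 0.00028191879863874523
0.206 0  
0.246 0  
zmax []
side cap [0.5827 0.0789 0.0882] rms 0.0005589853842126677
0.206 107 [0.5811 0.0872 0.2141] [0.0347 0.0322 0.0123]
0.246 44 [0.5827 0.0814 0.2518] [0.0147 0.0151 0.0086]
zmax [0.2536685  0.25367931 0.25390169 0.25456705 0.25463089]
```

{"op": "carry_out", "data": {"commands": [[1, 0.9, -0.8, -0.4, 0, 0, 0], [1, 0.9, -0.8, -0.4, 0, 0, 0], [1, 0.9, -0.8, -0.4, 0, 0, 0], [1, 0.9, -0.8, -0.4, 0, 0, 0], [1, 0.9, -0.8, -0.4, 0, 0, 0], [1, 0.9, -0.8, -0.4, 0, 0, 0], [1, 0.9, -0.8, -0.4, 0, 0, 0], [1, 0.9, -0.8, -0.4, 0, 0, 0]]}}

```text
clock: 0.9
position: [0.3295, -0.3732, 0.3069]
ee_rot: [-3.093, -0.55, 0.001]
force: [0.7, -0.4, -0.5]
width: 1.002
gripper_force: 0.0
```

{"op": "carry_out", "data": {"commands": [[1, 0.9, -0.8, -0.4, 0, 0, 0], [1, 0.9, -0.8, -0.4, 0, 0, 0], [1, 0.9, -0.8, -0.2, 0, 0, 0], [1, 0.9, -0.8, -0.2, 0, 0, 0], [1, 0.9, -0.8, 0, 0, 0, 0], [1, 0.9, -0.8, 0, 0, 0, 0], [1, 0.9, -0.8, 0, 0, 0, 0], [1, 0.9, -0.8, 0, 0, 0, 0]]}}

```text
clock: 1.7
position: [0.4432, -0.1611, 0.3365]
ee_rot: [-3.093, -0.549, 0.001]
force: [0.2, 0.0, -0.1]
width: 1.003
gripper_force: 0.0
```

```bash
cat >> h.py <<'E'
def go(s,pos,xdir=None):
    """deltas (tool axes, in shares) to pos; xdir: wanted world heading of tool x (rad)"""
    Rt=R.from_rotvec(s["ee_rot"]).as_matrix();d=Rt.T@(np.array(pos)-s["position"])
    yaw=np.arctan2(Rt[1,0],Rt[0,0])
    print("pos",s["position"].round(4),"yaw x %.4f"%yaw,"tilt",Rt[:,2].round(3),"j",s["joints"].round(2),"t",s["clock"])
    print("shift shares",(d/.025).round(3),"n>=",np.ceil(abs(d/.025).max()))
    if xdir is not None: print("turn shares about tool z",(-(((xdir-yaw)+np.pi)%(2*np.pi)-np.pi)/.1).round(2))
E
python3 - <<'E'
from h import *
s=arm.observe();go(s,[.584,.0785,.36])
im=arm.get_image("wrist");print(im["tool_from_camera"],im["mtx"])
E
```

```text
pos [ 0.4432 -0.1611  0.3365] yaw x 0.3516 tilt [-0.001  0.    -1.   ] j [ 0.49  0.12 -0.28  1.73  0.04  1.29 -1.02] t 1.7
shift shares [ 8.587 -7.059 -0.942] n>= 9.0
[[-3.78495950e-04 -9.52752913e-01 -3.03746183e-01  8.31779929e-02]
 [ 9.99999725e-01 -5.54312177e-04  4.92604366e-04 -1.37567595e-04]
 [-6.37700452e-04 -3.03745913e-01  9.52752861e-01 -1.57063744e-01]
 [ 0.00000000e+00  0.00000000e+00  0.00000000e+00  1.00000000e+00]] [[277.30162127   0.         250.81203118]
 [  0.         277.30162127 196.11723424]
 [  0.           0.           1.        ]]
```

{"op": "carry_out", "data": {"commands": [[1, 0.95, -0.78, 0, 0, 0, 0], [1, 0.95, -0.78, 0, 0, 0, 0], [1, 0.95, -0.78, 0, 0, 0, 0], [1, 0.95, -0.78, 0, 0, 0, 0], [1, 0.95, -0.78, 0, 0, 0, 0], [1, 0.95, -0.78, 0, 0, 0, 0], [1, 0.95, -0.78, 0, 0, 0, 0], [1, 0.95, -0.78, 0.2, 0, 0, 0]]}}

```text
clock: 2.55
position: [0.5683, 0.0505, 0.3319]
ee_rot: [3.093, 0.549, 0.001]
force: [0.3, -0.4, 0.2]
width: 1.004
gripper_force: 0.0
```

{"op": "carry_out", "data": {"commands": [[1, 0.98, -0.82, 0.6, 0, 0, 0], [1, 0, 0, 0.7, 0, 0, 0], [1, 0, 0, 0, 0, 0, 0]]}}

```text
clock: 2.85
position: [0.5824, 0.0775, 0.2963]
ee_rot: [-3.093, -0.552, 0.008]
force: [0.2, -0.9, -0.1]
width: 1.001
gripper_force: 0.0
```

```bash
python3 - <<'E'
from h import *
s=arm.observe();go(s,[.584,.0785,.30]);np.save("s1.npy",s,allow_pickle=True)
im=arm.get_image("wrist");np.save("w1.npy",im,allow_pickle=True)
c=im["pixels"][80:340,120:400,::-1];cv2.imwrite("pics/w1.png",cv2.resize(c,None,fx=2,fy=2,interpolation=cv2.INTER_CUBIC))
E
```

```text
pos [0.5824 0.0775 0.2963] yaw x 0.3534 tilt [-0.005 -0.001 -1.   ] j [ 0.08  0.37 -0.42  1.53  0.15  1.28 -1.58] t 2.85
shift shares [ 0.074 -0.014 -0.148] n>= 1.0
```

View pics/w1.png

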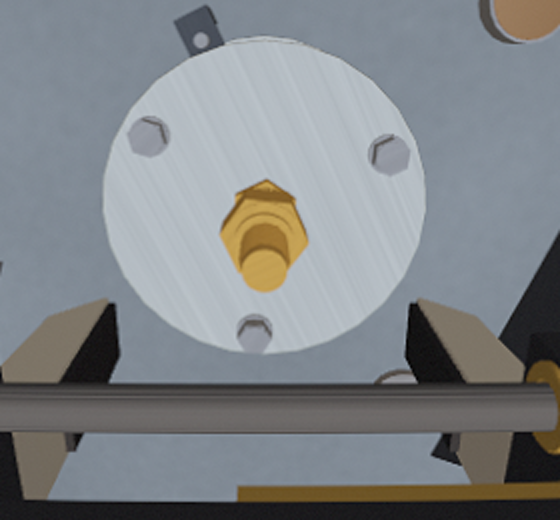

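The wrist view shows the nut at about (264,230) in the crop (full-frame (252,195)). One corner points roughly left at (221,233), another right at (308,240), and the tail's top is at (265,270).

```bash
python3 - <<'E'
from h import *
s=np.load("s1.npy",allow_pickle=True).item();im=np.load("w1.npy",allow_pickle=True).item()
P=cloud(im,s);hsv=cv2.cvtColor(im["pixels"],cv2.COLOR_RGB2HSV)
# cap circle
m=(abs(P[...,2]-.165)<.004).astype(np.uint8);k=max(cv2.findContours(m,0,1)[0],key=cv2.contourArea)
hp=plane(im,cv2.convexHull(k)[:,0],.165,s)[:,:2]
from scipy.optimize import least_squares
f=least_squares(lambda p:np.hypot(hp[:,0]-p[0],hp[:,1]-p[1])-p[2],[.584,.0785,.088],loss="soft_l1",f_scale=.001);print("cap",f.x,np.median(P[m>0][:,2]))
b=(hsv[...,0]>8)&(hsv[...,0]<32)&(hsv[...,1]>110)&(np.hypot(P[...,0]-.584,P[...,1]-.0785)<.05)
z=P[b][:,2];h,e=np.histogram(z,np.arange(.18,.26,.002));print(dict(zip(e.round(3),h)))
zt=np.median(z[(z>.209)&(z<.219)]);print("ztop",zt)
t=(b&(abs(P[...,2]-zt)<.0025)).astype(np.uint8)
k=max(cv2.findContours(t,0,1)[0],key=cv2.contourArea);hull=cv2.convexHull(k)[:,0]
q=plane(im,hull,.2135,s)[:,:2];print("topface hull\n",(q-f.x[:2]).round(4)[np.argsort(np.arctan2(*(q-f.x[:2]).T[::-1]))].tolist())
d=np.hypot(*(q-f.x[:2]).T);a=np.arctan2(*(q-f.x[:2]).T[::-1])
print(np.c_[np.degrees(a),d*1000].round(1)[np.argsort(a)].tolist())
T=P[b&(P[...,2]>.249)];print("tail",T.mean(0),len(T))
cv2.imwrite("pics/m.png",cv2.resize(im["pixels"][150:240,210:300,::-1],None,fx=6,fy=6,interpolation=cv2.INTER_CUBIC))
E
```

```text
cap [0.58599577 0.07803299 0.08681533] 0.16422363986287639
{np.float64(0.18): np.int64(0), np.float64(0.182): np.int64(0), np.float64(0.184): np.int64(0), np.float64(0.186): np.int64(0), np.float64(0.188): np.int64(1), np.float64(0.19): np.int64(15), np.float64(0.192): np.int64(14), np.float64(0.194): np.int64(12), np.float64(0.196): np.int64(22), np.float64(0.198): np.int64(16), np.float64(0.2): np.int64(18), np.float64(0.202): np.int64(17), np.float64(0.204): np.int64(21), np.float64(0.206): np.int64(21), np.float64(0.208): np.int64(22), np.float64(0.21): np.int64(103), np.float64(0.212): np.int64(346), np.float64(0.214): np.int64(32), np.float64(0.216): np.int64(159), np.float64(0.218): np.int64(26), np.float64(0.22): np.int64(25), np.float64(0.222): np.int64(31), np.float64(0.224): np.int64(9), np.float64(0.226): np.int64(0), np.float64(0.228): np.int64(16), np.float64(0.23): np.int64(39), np.float64(0.232): np.int64(20), np.float64(0.234): np.int64(3), np.float64(0.236): np.int64(2), np.float64(0.238): np.int64(39), np.float64(0.24): np.int64(41), np.float64(0.242): np.int64(44)
[... 151 characters left out ...]
: np.int64(37), np.float64(0.254): np.int64(0), np.float64(0.256): np.int64(0), np.float64(0.258): np.int64(0)}
ztop 0.2130189075433236
topface hull
 [[-0.0102, -0.0149], [-0.0077, -0.0159], [0.0039, -0.0192], [0.0048, -0.0189], [0.0072, -0.0169], [0.0139, -0.0104], [0.0182, -0.0059], [0.0187, -0.0047], [0.019, -0.0027], [0.0168, 0.006], [0.0137, 0.0144], [0.0102, 0.0159], [-0.0021, 0.0193], [-0.0051, 0.0192], [-0.0189, 0.0057]]
[[-124.5, 18.0], [-115.9, 17.7], [-78.4, 19.6], [-75.6, 19.5], [-66.9, 18.4], [-36.9, 17.4], [-17.9, 19.1], [-14.1, 19.3], [-8.1, 19.2], [19.7, 17.8], [46.4, 19.8], [57.5, 18.9], [96.2, 19.4], [104.9, 19.9], [163.2, 19.7]]
tail [0.60563029 0.06836983 0.35789133] 1669
```

View pics/m.png

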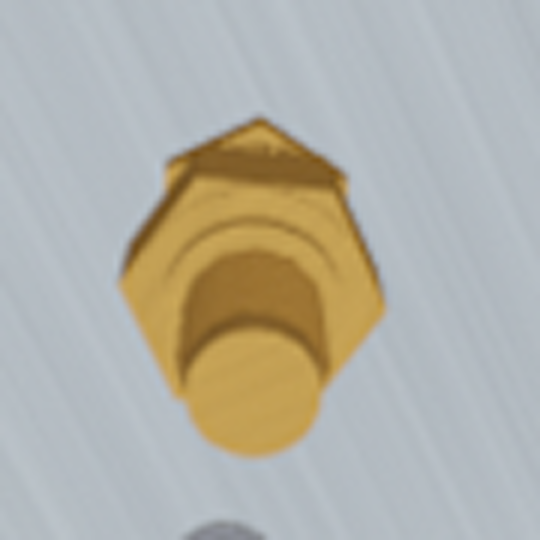

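The zoomed crop shows the nut's top-face corners at (122,280), (193,178), (335,190) and (384,308), about 26° round from the tool's axes.

```bash
python3 - <<'E'
from h import *
s=np.load("s1.npy",allow_pickle=True).item();im=np.load("w1.npy",allow_pickle=True).item()
c=np.array([[122,280],[193,178],[335,190],[384,308]])/6+[210,150]-.4
p=plane(im,c,.2135,s)[:,:2];ctr=(p[0]+p[3])/2;v=p-ctr
print(ctr,np.hypot(*v.T),np.degrees(np.arctan2(v[:,1],v[:,0]))%60)
t=plane(im,np.array([[254,392]])/6+[210,150]-.4,.252,s);print("tail top",t)
go(arm.observe(),[*ctr,.30])
E
```

```text
[0.58631332 0.07810913] [0.02001313 0.0202567  0.02033208 0.02001313] [43.80553371 46.53938341 43.61406471 43.80553371]
tail top [[0.58579539 0.0779578  0.252     ]]
pos [0.5829 0.0768 0.2979] yaw x 0.3520 tilt [-0.003 -0.001 -1.   ] j [ 0.08  0.36 -0.42  1.53  0.15  1.28 -1.58] t 2.9
shift shares [ 0.148 -0.003 -0.083] n>= 1.0
```

{"op": "carry_out", "data": {"commands": [[1, 0.1, 0, 0, 0, 0, -1], [1, 0, 0, 0, 0, 0, -1], [1, 0, 0, 0, 0, 0, -1], [1, 0, 0, 0, 0, 0, -1], [1, 0, 0, 0, 0, 0, -1], [1, 0, 0, 0, 0, 0, -1], [1, 0, 0, 0, 0, 0, -1], [1, 0, 0, 0, 0, 0, -1]]}}

```text
clock: 3.7
position: [0.5862, 0.0768, 0.3005]
ee_rot: [2.632, 1.713, 0.001]
force: [-1.1, -0.6, 0.3]
width: 0.996
gripper_force: 0.0
```

{"op": "carry_out", "data": {"commands": [[1, 0, 0, 0, 0, 0, -1], [1, 0, 0, 0, 0, 0, -1], [1, 0, 0, 0, 0, 0, -1], [1, 0, 0, 0, 0, 0, -1], [1, 0, 0, 0, 0, 0, -1], [1, 0, 0, 0, 0, 0, -1], [1, 0, 0, 0, 0, 0, -0.7], [1, 0, 0, 0, 0, 0, 0]]}}

```text
clock: 4.5
position: [0.5862, 0.0768, 0.3003]
ee_rot: [1.926, 2.48, 0.0]
force: [-0.7, -0.3, 0.8]
width: 1.0
gripper_force: 0.0
```

```bash
python3 - <<'E'
from h import *
s=arm.observe();go(s,[.5855,.0781,.198],np.radians(164.2));print(s["ft_torque"])
E
```

```text
pos [0.5862 0.0768 0.3003] yaw x 1.8209 tilt [ 0.001 -0.001 -1.   ] j [ 0.28  0.42 -0.73  1.5   0.29  1.32 -0.23] t 4.5
shift shares [ 0.06  -0.019  4.09 ] n>= 5.0
turn shares about tool z -10.45
[ 0.02090933 -0.07663247  0.01914035]
```

{"op": "carry_out", "data": {"commands": [[1, 0.06, 0, 0, 0, 0, -1], [1, 0, 0, 0, 0, 0, -1], [1, 0, 0, 0, 0, 0, -1], [1, 0, 0, 0, 0, 0, -1], [1, 0, 0, 0, 0, 0, -1], [1, 0, 0, 0, 0, 0, -1], [1, 0, 0, 0, 0, 0, -1], [1, 0, 0, 0, 0, 0, -1]]}}

```text
clock: 5.3
position: [0.5858, 0.0787, 0.2999]
ee_rot: [0.807, 3.035, -0.001]
force: [0.3, 1.1, -0.3]
width: 1.002
gripper_force: 0.0
```

{"op": "carry_out", "data": {"commands": [[1, 0, 0, 0, 0, 0, -1], [1, 0, 0, 0, 0, 0, -1], [1, 0, 0, 0, 0, 0, -0.45], [1, 0, 0, 0, 0, 0, 0]]}}

```text
clock: 5.7
position: [0.5857, 0.0788, 0.2997]
ee_rot: [0.435, 3.111, -0.001]
force: [0.0, 0.2, -0.1]
width: 0.998
gripper_force: 0.0
```

```bash
python3 - <<'E'
from h import *
s=arm.observe();go(s,[.5855,.0781,.198],np.radians(164.2));print(s["ft_torque"])
E
```

```text
pos [0.5857 0.0788 0.2997] yaw x 2.8640 tilt [ 0.    -0.001 -1.   ] j [ 0.41  0.5  -0.97  1.49  0.41  1.37  0.71] t 5.7
shift shares [ 4.000e-03 -2.600e-02  4.068e+00] n>= 5.0
turn shares about tool z -0.02
[ 0.09704603 -0.16889338  0.01064708]
```

Descend, open fingers straddling the nut, then close gently.

{"op": "carry_out", "data": {"commands": [[1, 0, -0.03, 0.8, 0, 0, 0], [1, 0, 0, 0.8, 0, 0, 0], [1, 0, 0, 0.8, 0, 0, 0], [1, 0, 0, 0.8, 0, 0, 0], [1, 0, 0, 0.6, 0, 0, 0], [1, 0, 0, 0.3, 0, 0, 0], [1, 0, 0, 0, 0, 0, 0]]}}

```text
clock: 6.4
position: [0.5851, 0.0785, 0.1961]
ee_rot: [-0.432, -3.111, 0.001]
force: [0.1, 0.3, 0.4]
width: 1.0
gripper_force: 0.0
```

{"op": "carry_out", "data": {"commands": [[0, 0, 0, 0, 0, 0, 0], [0, 0, 0, 0, 0, 0, 0], [0, 0, 0, 0, 0, 0, 0], [0, 0, 0, 0, 0, 0, 0], [0, 0, 0, 0, 0, 0, 0], [0, 0, 0, 0, 0, 0, 0], [0, 0, 0, 0, 0, 0, 0], [0, 0, 0, 0, 0, 0, 0]], "squeeze": 8}}

```text
clock: 7.2
position: [0.5852, 0.0779, 0.1967]
ee_rot: [-0.431, -3.111, 0.003]
force: [-3.1, -2.8, 3.9]
width: 0.391
gripper_force: 8.0
```

```bash
python3 - <<'E'
from h import *
s=arm.observe();go(s,[.5855,.0781,.198],np.radians(164.2));print(s["ft_torque"],s["force"],s["width"]*92)
E
```

```text
pos [0.5852 0.0779 0.1967] yaw x 2.8661 tilt [-0.001 -0.002 -1.   ] j [ 0.39  0.57 -0.92  1.65  0.49  1.17  0.64] t 7.2
shift shares [-0.01   0.011 -0.053] n>= 1.0
turn shares about tool z 0.0
[-0.61488847  0.4174018   0.0053277 ] [-3.09721832 -2.81998958  3.87753651] 35.95197635007506
```

{"op": "carry_out", "data": {"commands": [[0, 0, 0, 0, 0, 0, 0.8], [0, 0, 0, 0, 0, 0, 0.8], [0, 0, 0, 0, 0, 0, 0.8], [0, 0, 0, 0, 0, 0, 0.8], [0, 0, 0, 0.01, 0, 0, 0.8], [0, 0, 0, 0, 0, 0, 0.8], [0, 0, 0, 0, 0, 0, 0.8], [0, 0, 0, 0.01, 0, 0, 0.8]]}}

```text
clock: 8.0
position: [0.5851, 0.0777, 0.1963]
ee_rot: [1.393, 2.816, -0.003]
force: [-3.3, -3.0, 6.4]
width: 0.391
gripper_force: 8.0
```

{"op": "carry_out", "data": {"commands": [[0, 0, 0, 0, 0, 0, 0.8], [0, 0, 0, 0, 0, 0, 0.8], [0, 0, 0, 0, 0, 0, 0.8], [0, 0, 0, 0.01, 0, 0, 0.8], [0, 0, 0, 0, 0, 0, 0.8], [0, 0, 0, 0, 0, 0, 0.8], [0, 0, 0, 0, 0, 0, 0]]}}

```text
clock: 8.7
position: [0.5849, 0.0776, 0.1962]
ee_rot: [2.022, 2.404, -0.003]
force: [-2.8, -3.6, 5.5]
width: 0.394
gripper_force: 8.0
```

```bash
cat > st.py <<'E'
from h import *
s=arm.observe();go(s,[.5852,.0779,.1965]);print("T",s["ft_torque"].round(3),"F",s["force"].round(1),"w",s["width"]*92,"g",s["gripper_force"])
E
python3 st.py
```

```text
pos [0.5849 0.0776 0.1962] yaw x 1.7430 tilt [-0.001 -0.002 -1.   ] j [ 0.23  0.49 -0.65  1.66  0.33  1.11 -0.34] t 8.7
shift shares [ 0.008  0.014 -0.012] n>= 1.0
T [-0.953  0.616 -0.041] F [-2.8 -3.6  5.5] w 36.266942142676335 g 8.00184153020382
```

{"op": "carry_out", "data": {"commands": [[0, 0, 0, 0, 0, 0, 0.8], [0, 0, 0, 0, 0, 0, 0.8], [0, 0, 0, 0, 0, 0, 0.8], [0, 0, 0, 0, 0, 0, 0.4], [0, 0, 0, 0, 0, 0, 0]]}}

```text
clock: 9.2
position: [0.5848, 0.0776, 0.1961]
ee_rot: [2.336, 2.1, -0.004]
force: [-4.4, -4.2, 4.7]
width: 0.393
gripper_force: 8.0
```

```bash
python3 st.py
```

```text
pos [0.5848 0.0776 0.1961] yaw x 1.4644 tilt [-0.001 -0.002 -1.   ] j [ 0.19  0.47 -0.59  1.66  0.29  1.09 -0.59] t 9.2
shift shares [ 0.013  0.015 -0.016] n>= 1.0
T [-0.952  0.672  0.021] F [-4.4 -4.2  4.7] w 36.15249736579847 g 8.00112783908844
```

{"op": "carry_out", "data": {"commands": [[0, 0, 0, 0, 0, 0, 0.8], [0, 0, 0, 0, 0, 0, 0.8], [0, 0, 0, 0, 0, 0, 0]]}}

```text
clock: 9.5
position: [0.5848, 0.0776, 0.1961]
ee_rot: [2.497, 1.904, -0.003]
force: [-3.8, -4.3, 4.8]
width: 0.391
gripper_force: 8.0
```

```bash
python3 st.py
```

```text
pos [0.5848 0.0776 0.1961] yaw x 1.3030 tilt [-0.001 -0.002 -1.   ] j [ 0.16  0.47 -0.55  1.67  0.27  1.09 -0.73] t 9.5
shift shares [ 0.016  0.013 -0.018] n>= 1.0
T [-0.949  0.654 -0.018] F [-3.8 -4.3  4.8] w 35.96162027052423 g 8.001095205545425
```

{"op": "carry_out", "data": {"commands": [[0, 0, 0, 0, 0, 0, 0.8], [0, 0, 0, 0, 0, 0, 0.8], [0, 0, 0, 0, 0, 0, 0]]}}

```text
clock: 9.8
position: [0.5847, 0.0776, 0.196]
ee_rot: [2.641, 1.699, -0.003]
force: [-3.3, -3.7, 4.2]
width: 0.393
gripper_force: 8.0
```

```bash
python3 st.py
```

```text
pos [0.5847 0.0776 0.196 ] yaw x 1.1431 tilt [-0.001 -0.002 -1.   ] j [ 0.14  0.46 -0.51  1.67  0.25  1.08 -0.88] t 9.8
shift shares [ 0.018  0.012 -0.021] n>= 1.0
T [-0.982  0.685 -0.063] F [-3.3 -3.7  4.2] w 36.13856313064102 g 8.000750318169594
```

{"op": "carry_out", "data": {"commands": [[0, 0, 0, 0, 0, 0, 0.8], [0, 0, 0, 0, 0, 0, 0.8], [0, 0, 0, 0, 0, 0, 0]]}}

```text
clock: 10.1
position: [0.5856, 0.0793, 0.1962]
ee_rot: [2.767, 1.487, 0.001]
force: [1.1, 1.0, 1.2]
width: 0.406
gripper_force: 8.2
```

```bash
python3 st.py
```

```text
pos [0.5856 0.0793 0.1962] yaw x 0.9862 tilt [ 0.001  0.    -1.   ] j [ 0.11  0.45 -0.48  1.67  0.23  1.07 -1.02] t 10.1
shift shares [-0.057  0.017 -0.014] n>= 1.0
T [ 0.154 -0.34   0.199] F [1.1 1.  1.2] w 37.35917280536491 g 8.151994845393347
```

{"op": "carry_out", "data": {"commands": [[0, 0, 0, 0, 0, 0, 0.8], [0, 0, 0, 0, 0, 0, 0.8], [0, 0, 0, 0, 0, 0, 0]]}}

```text
clock: 10.4
position: [0.587, 0.0804, 0.1965]
ee_rot: [-2.876, -1.263, -0.006]
force: [5.6, 3.2, -1.1]
width: 0.432
gripper_force: 8.0
```

```bash
python3 st.py
```

```text
pos [0.587  0.0804 0.1965] yaw x 0.8276 tilt [ 0.004  0.002 -1.   ] j [ 0.09  0.45 -0.44  1.67  0.21  1.07 -1.16] t 10.4
shift shares [-0.121  0.015  0.001] n>= 1.0
T [ 0.705 -1.328  0.142] F [ 5.6  3.2 -1.1] w 39.71649114663349 g 8.000445161014795
```

{"op": "carry_out", "data": {"commands": [[0, 0, 0, 0, 0, 0, 0.8], [0, 0, 0, 0, 0, 0, 0.6], [0, 0, 0, 0, 0, 0, 0]]}}

```text
clock: 10.7
position: [0.5862, 0.0791, 0.1964]
ee_rot: [2.957, 1.06, 0.003]
force: [3.1, -0.2, 0.7]
width: 0.444
gripper_force: 8.0
```

```bash
python3 st.py
```

```text
pos [0.5862 0.0791 0.1964] yaw x 0.6881 tilt [ 0.002  0.    -1.   ] j [ 0.06  0.44 -0.41  1.67  0.2   1.07 -1.29] t 10.7
shift shares [-0.06   0.013 -0.006] n>= 1.0
T [-0.001 -0.674  0.206] F [ 3.1 -0.2  0.7] w 40.807946978762025 g 8.00077859312296
```

{"op": "carry_out", "data": {"commands": [[1, 0, 0, 0, 0, 0, 0], [1, 0, 0, 0, 0, 0, 0], [1, 0, 0, 0, 0, 0, 0], [1, 0, 0, -0.8, 0, 0, 0], [1, 0, 0, -0.9, 0, 0, 0], [1, 0, 0, -0.9, 0, 0, 0], [1, 0, 0, -0.8, 0, 0, 0], [1, 0, 0, -0.6, 0, 0, 0]]}}

```text
clock: 11.5
position: [0.5854, 0.0789, 0.2973]
ee_rot: [2.958, 1.059, 0.001]
force: [-0.8, -1.0, -0.7]
width: 0.997
gripper_force: 0.0
```

{"op": "carry_out", "data": {"commands": [[1, 0, 0, -0.2, 0, 0, 0], [1, 0, 0, 0, 0, 0, 0]]}}

```text
clock: 11.7
position: [0.5855, 0.0789, 0.3012]
ee_rot: [2.958, 1.058, 0.001]
force: [0.1, -0.0, -0.8]
width: 1.002
gripper_force: 0.0
```

```bash
python3 - <<'E'
from h import *
s=arm.observe();go(s,[.5852,.0779,.30]);np.save("s2.npy",s,allow_pickle=True)
im=arm.get_image("wrist");np.save("w2.npy",im,allow_pickle=True)
P=cloud(im,s);hsv=cv2.cvtColor(im["pixels"],cv2.COLOR_RGB2HSV)
b=(hsv[...,0]>8)&(hsv[...,0]<32)&(hsv[...,1]>110)&(np.hypot(P[...,0]-.585,P[...,1]-.078)<.05)&(P[...,2]>.15)&(P[...,2]<.27)
v,u=np.where(b);print(u.min(),u.max(),v.min(),v.max())
u0,v0=int(u.mean())-45,int(v.mean())-45;print("crop origin",u0,v0)
cv2.imwrite("pics/m2.png",cv2.resize(im["pixels"][v0:v0+90,u0:u0+90,::-1],None,fx=6,fy=6,interpolation=cv2.INTER_CUBIC))
E
```

```text
pos [0.5855 0.0789 0.3012] yaw x 0.6870 tilt [ 0.001  0.    -1.   ] j [ 0.07  0.36 -0.42  1.52  0.15  1.29 -1.25] t 11.7
shift shares [-0.034  0.023  0.049] n>= 1.0
230 272 174 226
crop origin 206 154
```

View pics/m2.png

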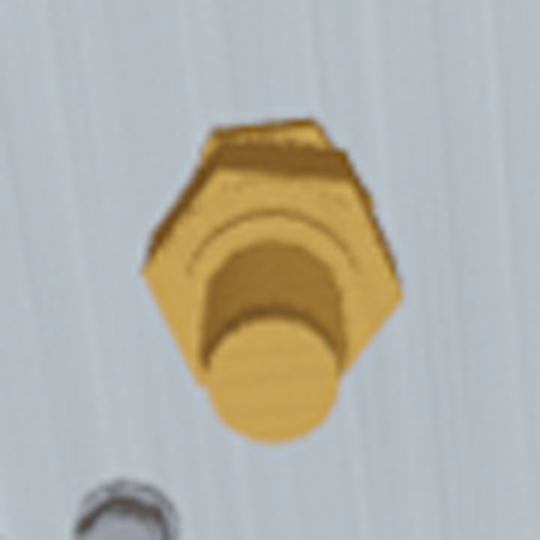

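The nut's top-face corners are now at (144,270), (217,165), (347,177) and (402,295) in the crop, which should mean one corner lies near world 0° (mod 60).

```bash
python3 - <<'E'
from h import *
s=np.load("s2.npy",allow_pickle=True).item();im=np.load("w2.npy",allow_pickle=True).item()
c=np.array([[144,270],[217,165],[347,177],[402,295]])/6+[206,154]-.4
p=plane(im,c,.213,s)[:,:2];ctr=(p[0]+p[3])/2;v=p-ctr
print(ctr,np.hypot(*v.T),np.degrees(np.arctan2(v[:,1],v[:,0]))%60)
print("tail top",plane(im,np.array([[274,378]])/6+[206,154]-.4,.252,s))
go(s,[.5,-.39,.32])
E
```

```text
[0.58621586 0.07878883] [0.02017886 0.02072568 0.02035393 0.02017886] [3.48606189 3.78253623 5.85517095 3.48606189]
tail top [[0.58599372 0.07859239 0.252     ]]
pos [0.5855 0.0789 0.3012] yaw x 0.6870 tilt [ 0.001  0.    -1.   ] j [ 0.07  0.36 -0.42  1.52  0.15  1.29 -1.25] t 11.7
shift shares [-14.538  12.332  -0.754] n>= 15.0
```

{"op": "carry_out", "data": {"commands": [[1, -0.97, 0.82, -0.3, 0, 0, 0], [1, -0.97, 0.82, -0.3, 0, 0, 0], [1, -0.97, 0.82, 0, 0, 0, 0], [1, -0.97, 0.82, 0, 0, 0, 0], [1, -0.97, 0.82, 0, 0, 0, 0], [1, -0.97, 0.82, 0, 0, 0, 0], [1, -0.97, 0.82, 0, 0, 0, 0], [1, -0.97, 0.82, 0, 0, 0, 0]]}}

```text
clock: 12.55
position: [0.5384, -0.1722, 0.3147]
ee_rot: [-2.957, -1.058, 0.003]
force: [-0.1, 0.2, -0.0]
width: 0.998
gripper_force: 0.0
```

{"op": "carry_out", "data": {"commands": [[1, -0.97, 0.82, 0, 0, 0, 0], [1, -0.97, 0.82, 0, 0, 0, 0], [1, -0.97, 0.82, 0, 0, 0, 0], [1, -0.97, 0.82, 0, 0, 0, 0], [1, -0.97, 0.82, 0, 0, 0, 0], [1, -0.97, 0.82, 0, 0, 0, 0], [1, -0.97, 0.82, 0, 0, 0, 0], [1, 0, 0, 0, 0, 0, 1]]}}

```text
clock: 13.35
position: [0.4959, -0.395, 0.3137]
ee_rot: [-3.011, -0.898, 0.006]
force: [0.5, -0.5, -0.4]
width: 0.999
gripper_force: 0.0
```

{"op": "carry_out", "data": {"commands": [[1, 0, 0, 0, 0, 0, 1], [1, 0, 0, 0, 0, 0, 1], [1, 0, 0, 0, 0, 0, 1], [1, 0, 0, 0, 0, 0, 1], [1, 0, 0, 0, 0, 0, 0.4], [1, 0, 0, 0, 0, 0, 0]]}}

```text
clock: 13.95
position: [0.4986, -0.3892, 0.3146]
ee_rot: [-3.132, -0.23, 0.003]
force: [-0.2, -1.2, -0.7]
width: 1.002
gripper_force: 0.0
```

```bash
python3 - <<'E'
from h import *
s=arm.observe();go(s,[.5,-.39,.32]);np.save("s3.npy",s,allow_pickle=True)
im=arm.get_image("wrist");np.save("w3.npy",im,allow_pickle=True);save(im,"w3.png")
E
```

```text
pos [ 0.4986 -0.3892  0.3146] yaw x 0.1464 tilt [-0.002  0.001 -1.   ] j [ 0.66  0.4  -0.12  1.41  0.05  1.34 -0.89] t 13.95
shift shares [ 0.051  0.038 -0.218] n>= 1.0
```

View pics/w3.png

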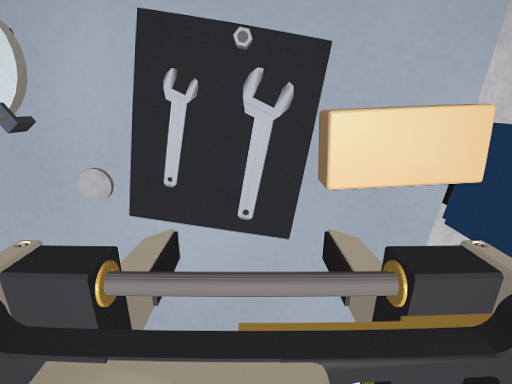

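The wrist view shows the larger wrench with its handle-end hole at (245,214), handle up to the head at about (265,105), and prong tips at (258,70) and (290,88). The mouth points up-right, so it lies z up.

```bash
cat > wr.py <<'E'
from h import *
def wrench(im,s,z,seed,roi):
    g=im["pixels"].astype(int).sum(2);m=(g>300).astype(np.uint8);r=np.zeros_like(m);r[roi[1]:roi[3],roi[0]:roi[2]]=1;m&=r
    n,l=cv2.connectedComponents(m);w=(l==l[seed[1],seed[0]]).astype(np.uint8)
    k=max(cv2.findContours(w,0,1)[0],key=cv2.contourArea);w=cv2.drawContours(np.zeros_like(w),[k],-1,1,-1)
    v,u=np.where(w>0);p=plane(im,np.c_[u,v],z,s)[:,:2];return p,k,w
E
python3 - <<'E'
from wr import *
s=np.load("s3.npy",allow_pickle=True).item();im=np.load("w3.npy",allow_pickle=True).item()
p,k,w=wrench(im,s,.015,(254,170),(210,50,330,235))
P=cloud(im,s);print("z med",np.median(P[w>0][:,2]),len(p))
kp=plane(im,k[:,0],.015,s)[:,:2]
ax=np.array([1,0.]);
for _ in range(5):
    end=(p@ax).min();q=p[((p@ax)>end+.025)&((p@ax)<end+.14)];c=q.mean(0);d=np.linalg.svd(q-c,full_matrices=0)[2][0];ax=d*np.sign(d[0])
n=np.array([-ax[1],ax[0]]);q=q-c
# width
for t in(-.04,0,.04):
    b=q[abs(q@ax-t)<.003]@n;print("width",np.ptp(b))
e=c+ax*((p@ax).min()-c@ax)
print("axis deg",np.degrees(np.arctan2(ax[1],ax[0])),"end",e,"len",np.ptp(p@ax))
O=e+ax*.221;h=np.arctan2(ax[1],ax[0]);print("origin",O,"wrench x deg",np.degrees(h)-15)
x=np.array([np.cos(h-np.radians(15)),np.sin(h-np.radians(15))]);y=np.array([-x[1],x[0]])
a=(kp-O)@np.c_[x,y];print("x ext",a.min(0),a.max(0))
for xx in(5,0,-5,-10): b=a[abs(a[:,0]*1000-xx)<2.5][:,1];print(xx,np.sort(b).round(4).tolist())
G=O-ax*.092
go(s,[*G,.0055],h)
print("grip",G)
E
```

```text
z med 0.014117887102131632 3085
width 0.028090991319843488
width 0.028077911478481453
width 0.02930682684509849
axis deg -2.256287408415083 end [ 0.39294586 -0.39215168] len 0.24777932364526062
origin [ 0.61377452 -0.40085233] wrench x deg -17.256287408415083
x ext [-0.21463928 -0.06865322] [0.02137375 0.03809793]
5 [-0.0377, -0.037, -0.0363, -0.0189, -0.0188, -0.0181, 0.0176, 0.0183, 0.0189, 0.0195, 0.0364, 0.0366, 0.0372]
0 [-0.0384, -0.0377, -0.037, -0.0194, -0.0188, -0.0181, 0.0184, 0.0185, 0.0191, 0.0367, 0.0374, 0.0375]
-5 [-0.0383, -0.0383, -0.0376, -0.0376, -0.0194, -0.0187, -0.0187, 0.0186, 0.0192, 0.0194, 0.0369, 0.037, 0.0376]
-10 [-0.039, -0.0383, -0.0376, -0.0193, -0.0193, -0.0186, 0.0181, 0.0187, 0.0188, 0.0372, 0.0378, 0.0379]
pos [ 0.4986 -0.3892  0.3146] yaw x 0.1464 tilt [-0.002  0.001 -1.   ] j [ 0.66  0.4  -0.12  1.41  0.05  1.34 -0.89] t 13.95
shift shares [ 0.895  0.468 12.36 ] n>= 13.0
turn shares about tool z 1.86
grip [ 0.52184584 -0.39723034]
```

```bash
python3 - <<'E'
from h import *
s=np.load("s3.npy",allow_pickle=True).item();im=np.load("w3.npy",allow_pickle=True).item()
P=cloud(im,s)
q=P[(P[...,2]>.03)&(P[...,2]<.12)&(P[...,1]<-.45)&(P[...,0]<.7)&(P[...,0]>.35)]
print(len(q),np.percentile(q,[0.5,5,50,95,99.5],axis=0).round(3))
E
```

```text
13283 [[ 0.485 -0.742  0.035]
 [ 0.502 -0.725  0.061]
 [ 0.563 -0.61   0.064]
 [ 0.62  -0.502  0.065]
 [ 0.636 -0.489  0.066]]
```

{"op": "carry_out", "data": {"commands": [[1, 0.9, 0.47, 0.5, 0, 0, 0], [1, 0, 0, 0.9, 0, 0, 0.93], [1, 0, 0, 1, 0, 0, 0.93], [1, 0, 0, 1, 0, 0, 0], [1, 0, 0, 1, 0, 0, 0], [1, 0, 0, 1, 0, 0, 0], [1, 0, 0, 1, 0, 0, 0], [1, 0, 0, 1, 0, 0, 0]]}}

```text
clock: 14.8
position: [0.5226, -0.3977, 0.1294]
ee_rot: [-3.141, 0.059, 0.001]
force: [-0.4, 0.2, -0.1]
width: 1.002
gripper_force: 0.0
```

{"op": "carry_out", "data": {"commands": [[0.7, 0, 0, 1, 0, 0, 0], [0.7, 0, 0, 1, 0, 0, 0], [0.7, 0, 0, 0.9, 0, 0, 0], [0.7, 0, 0, 0.8, 0, 0, 0], [0.7, 0, 0, 0.6, 0, 0, 0], [0.7, 0, 0, 0, 0, 0, 0]]}}

```text
clock: 15.4
position: [0.5215, -0.3969, 0.021]
ee_rot: [-3.139, 0.06, 0.006]
force: [-0.0, 1.3, -0.4]
width: 0.7
gripper_force: 0.0
```

```bash
python3 - <<'E'
from h import *
s=arm.observe();go(s,[.5218,-.3972,.0060],np.radians(-2.26));print(s["force"])
E
```

```text
pos [ 0.5215 -0.3969  0.021 ] yaw x -0.0383 tilt [-0.004  0.002 -1.   ] j [ 0.62  0.7  -0.08  1.67  0.07  0.78 -1.1 ] t 15.4
shift shares [0.014 0.014 0.599] n>= 1.0
turn shares about tool z 0.01
[-9.33025147e-04  1.29005444e+00 -3.93495270e-01]
```

{"op": "carry_out", "data": {"commands": [[0.7, 0, 0, 0.4, 0, 0, 0], [0.7, 0, 0, 0.2, 0, 0, 0], [0.7, 0, 0, 0, 0, 0, 0], [0, 0, 0, 0, 0, 0, 0], [0, 0, 0, 0, 0, 0, 0], [0, 0, 0, 0, 0, 0, 0], [0, 0, 0, 0, 0, 0, 0], [0, 0, 0, 0, 0, 0, 0]], "squeeze": 55}}

```text
clock: 16.2
position: [0.5231, -0.3979, 0.0086]
ee_rot: [3.141, -0.062, 0.0]
force: [-0.1, 2.8, 2.4]
width: 0.315
gripper_force: 5.6
```

{"op": "carry_out", "data": {"commands": [[0, 0, 0, 0, 0, 0, 0], [0, 0, 0, 0, 0, 0, 0], [0, 0, 0, -0.1, 0, 0, 0], [0, 0, 0, -0.3, 0, 0, 0], [0, 0, 0, -0.6, 0, 0, 0], [0, 0, 0, -0.8, 0, 0, 0], [0, 0, 0, -0.8, 0, 0, 0], [0, 0, 0, -0.8, 0, 0, 0]]}}

```text
clock: 17.0
position: [0.523, -0.3979, 0.0953]
ee_rot: [3.141, -0.062, 0.001]
force: [1.1, -1.1, -5.0]
width: 0.304
gripper_force: 55.0
```

```bash
cat > st.py <<'E'
from h import *
s=arm.observe();go(s,[.585,.078,.25]);print("T",s["ft_torque"].round(3),"F",s["force"].round(1),"w",s["width"]*92,"g",s["gripper_force"])
E
python3 st.py
```

```text
pos [ 0.523  -0.3979  0.0953] yaw x -0.0393 tilt [ 0. -0. -1.] j [ 0.62  0.61 -0.08  1.62  0.06  0.91 -1.09] t 17.0
shift shares [  1.731 -19.118  -6.191] n>= 20.0
T [-0.005 -0.017  0.077] F [ 1.1 -1.1 -5. ] w 27.941550855902538 g 54.993263483047485
```

{"op": "carry_out", "data": {"commands": [[0, 0, -0.3, -0.9, 0, 0, 0], [0, 0, -0.6, -0.9, 0, 0, 0], [0, 0, -0.9, -0.9, 0, 0, 0], [0, 0, -0.9, -0.9, 0, 0, 0], [0, 0, -0.9, -0.9, 0, 0, 0], [0, 0, -0.9, -0.9, 0, 0, 0], [0, 0, -0.9, -0.5, 0, 0, 0], [0, 0, -0.9, -0.3, 0, 0, 0]]}}

```text
clock: 17.8
position: [0.5295, -0.2397, 0.2512]
ee_rot: [3.14, -0.062, 0.004]
force: [0.7, -1.0, -4.3]
width: 0.305
gripper_force: 55.0
```

{"op": "carry_out", "data": {"commands": [[0, 0, -0.9, 0, 0, 0, 0], [0, 0, -0.9, 0, 0, 0, -0.3], [0, 0, -0.8, 0, 0, 0, -0.6], [0, 0, -0.4, 0, 0, 0, -0.8], [0, 0, 0, 0, 0, 0, -0.9], [0, 0, 0, 0, 0, 0, -0.9], [0, 0, 0, 0, 0, 0, -0.9], [0, 0, 0, 0, 0, 0, -0.9]]}}

```text
clock: 18.6
position: [0.5304, -0.1651, 0.2485]
ee_rot: [-3.045, -0.774, 0.001]
force: [0.1, 0.1, -4.9]
width: 0.307
gripper_force: 55.0
```

{"op": "carry_out", "data": {"commands": [[0, 0, 0, 0, 0, 0, -0.9], [0, 0, 0, 0, 0, 0, -0.9], [0, 0, 0, 0, 0, 0, -0.9], [0, 0, 0, 0, 0, 0, -0.9], [0, 0, 0, 0, 0, 0, -0.9], [0, 0, 0, 0, 0, 0, -0.9], [0, 0, 0, 0, 0, 0, -0.9], [0, 0, 0, 0, 0, 0, -0.9]]}}

```text
clock: 19.4
position: [0.5304, -0.1652, 0.2484]
ee_rot: [-2.577, -1.796, 0.001]
force: [0.3, 0.2, -4.8]
width: 0.307
gripper_force: 55.0
```

```bash
python3 - <<'E'
from h import *
s=arm.observe();go(s,[.5394,-.0589,.235],np.radians(77))
E
```

```text
pos [ 0.5304 -0.1652  0.2484] yaw x 1.2174 tilt [-0.001 -0.    -1.   ] j [ 0.5   0.34 -0.39  1.69  0.14  1.14 -0.28] t 19.4
shift shares [ 4.115 -1.132  0.537] n>= 5.0
turn shares about tool z -1.27
```

{"op": "carry_out", "data": {"commands": [[0, 0, 0, 0, 0, 0, -0.7], [0, 0, 0, 0, 0, 0, -0.57], [0, 0.8, -0.1, 0.1, 0, 0, 0], [0, 0.9, -0.15, 0.1, 0, 0, 0], [0, 0.9, -0.15, 0.1, 0, 0, 0], [0, 0.9, -0.15, 0.1, 0, 0, 0], [0, 0.7, -0.06, 0.1, 0, 0, 0], [0, 0, 0, 0, 0, 0, 0]]}}

```text
clock: 20.2
position: [0.5399, -0.056, 0.2359]
ee_rot: [-2.457, -1.956, -0.001]
force: [0.3, 0.0, -4.8]
width: 0.31
gripper_force: 55.0
```

```bash
python3 - <<'E'
from h import *
s=arm.observe();go(s,[.5394,-.0589,.20],np.radians(77));np.save("s4.npy",s,allow_pickle=True)
im=arm.get_image("wrist");np.save("w4.npy",im,allow_pickle=True)
c=im["pixels"][40:290,130:380,::-1];cv2.imwrite("pics/w4.png",cv2.resize(c,None,fx=2.4,fy=2.4,interpolation=cv2.INTER_CUBIC))
E
```

```text
pos [ 0.5399 -0.056   0.2359] yaw x 1.3450 tilt [-0.     0.001 -1.   ] j [ 0.36  0.34 -0.46  1.73  0.16  1.11 -0.38] t 20.2
shift shares [-0.118  0.008  1.437] n>= 2.0
turn shares about tool z 0.01
```

View pics/w4.png

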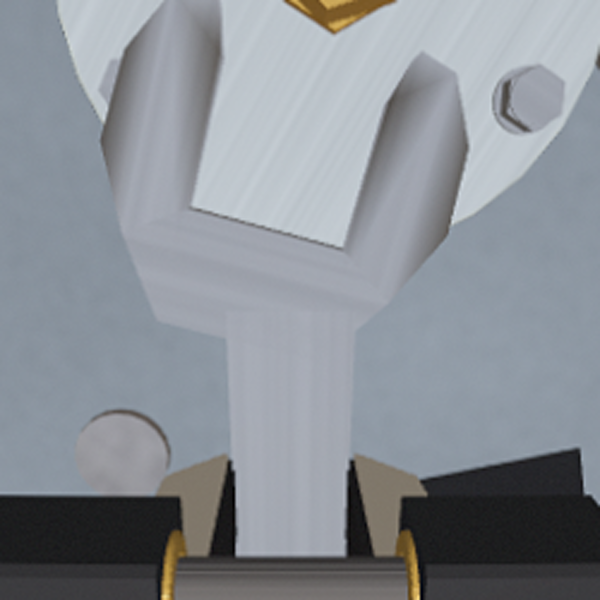

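The wrench is straight in the fingers, with jaw floor corners at (192,208) and (344,247). The nut is just in view at the top, about (335,15).

```bash
python3 - <<'E'
from h import *
s=np.load("s4.npy",allow_pickle=True).item();im=np.load("w4.npy",allow_pickle=True).item()
f=lambda c:np.array(c,float)/2.4+[130,40]-.3
p=plane(im,f([[192,208],[344,247],[218,90],[378,120]]),.243,s)[:,:2]
d=p[1]-p[0];print("floor width",np.hypot(*d),"perp deg",np.degrees(np.arctan2(d[1],d[0]))+90, "sides",[np.degrees(np.arctan2(*(b-a)[::-1])) for a,b in((p[0],p[2]),(p[1],p[3]))])
h=np.arctan2(d[1],d[0])+np.pi/2;x=np.array([np.cos(h),np.sin(h)]);O=p[:2].mean(0)+.022*x
a=np.radians(62);ax=1.345;Ox=s["position"][:2]+.091*np.array([np.cos(ax),np.sin(ax)])
print("O img",O,"O calc",Ox)
c=im["pixels"][0:90,205:330,::-1];cv2.imwrite("pics/w4n.png",cv2.resize(c,None,fx=5,fy=5,interpolation=cv2.INTER_CUBIC))
E
```

```text
floor width 0.03468250399198574 perp deg 62.799036776539836 sides [np.float64(62.15358584092571), np.float64(63.146643878736306)]
O img [0.56118677 0.03220713] O calc [0.56025342 0.03264901]
```

View pics/w4n.png

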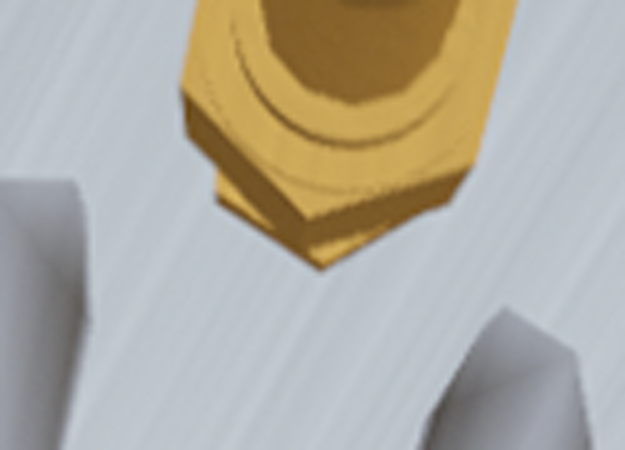

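The nut's lower three top-face corners are at (183,88), (308,218) and (472,168) in this crop, and one corner points into the jaw mouth as intended.

```bash
python3 - <<'E'
from h import *
s=np.load("s4.npy",allow_pickle=True).item();im=np.load("w4.npy",allow_pickle=True).item()
p=plane(im,np.array([[183,88],[308,218],[472,168.]])/5+[205,0]-.4,.213,s)[:,:2]
print("sides",np.hypot(*(p[1]-p[0])),np.hypot(*(p[2]-p[1])))
for a,b,o in((p[0],p[1],30),(p[1],p[2],-30)):
    v=b-a;print("side dir mod60",np.degrees(np.arctan2(v[1],v[0]))%60)
# centre: p0 + p2 - p1 (hexagon centre)
print("centre",p[0]+p[2]-p[1])
v=p[2]-p[0];print("p0p2 normal",np.degrees(np.arctan2(v[1],v[0]))%60+30)
O=np.array([.5607,.0324]);N=np.array([.5857,.0783]);
for N in([.5857,.0783],p[0]+p[2]-p[1]):
    d=N-O;print(np.hypot(*d),np.degrees(np.arctan2(d[1],d[0])))
E
```

```text
sides 0.02002825518597374 0.019824642015085298
side dir mod60 3.678400130568072
side dir mod60 3.024825140666433
centre [0.5846601 0.0762551]
p0p2 normal 63.184823675652794
0.052266719812898155 61.424535461466924
0.04997355524586314 61.35014490354814
```

{"op": "carry_out", "data": {"commands": [[0, 0, 0, 0.4, 0, 0, -0.19], [0, 0, 0, 0.6, 0, 0, 0], [0, 0, 0, 0.4, 0, 0, 0], [0, 0, 0, 0, 0, 0, 0]]}}

```text
clock: 20.65
position: [0.5388, -0.0608, 0.1991]
ee_rot: [-2.445, -1.97, 0.004]
force: [0.6, -0.2, -5.4]
width: 0.306
gripper_force: 55.0
```

```bash
python3 - <<'E'
from h import *
s=arm.observe();go(s,[.5439,-.0553,.20],np.radians(78.1));print(s["force"],s["ft_torque"])
go(s,[.5664,-.0107,.20])
E
```

```text
pos [ 0.5388 -0.0608  0.1991] yaw x 1.3564 tilt [-0.003 -0.    -1.   ] j [ 0.36  0.37 -0.46  1.78  0.19  1.04 -0.38] t 20.65
shift shares [ 0.258  0.154 -0.037] n>= 1.0
turn shares about tool z -0.07
[ 0.57052414 -0.19296629 -5.39150831] [-0.10566052 -0.008889   -0.01156505]
pos [ 0.5388 -0.0608  0.1991] yaw x 1.3564 tilt [-0.003 -0.    -1.   ] j [ 0.36  0.37 -0.46  1.78  0.19  1.04 -0.38] t 20.65
shift shares [ 2.193  0.654 -0.04 ] n>= 3.0
```

{"op": "carry_out", "data": {"commands": [[0, 0, 0, 0, 0, 0, 0], [0, 0, 0, 0, 0, 0, 0]]}}

```text
clock: 20.85
position: [0.5405, -0.06, 0.2015]
ee_rot: [2.446, 1.971, 0.001]
force: [-0.9, -0.3, -5.3]
width: 0.304
gripper_force: 55.0
```

```bash
python3 - <<'E'
from h import *
s=arm.observe();print(s["force"],s["ft_torque"],s["dq"].round(3));go(s,[.5664,-.0107,.20],np.radians(78.1))
E
```

```text
[-0.93335065 -0.29732334 -5.32078735] [-0.05637347 -0.12229526  0.05799779] [-0.002 -0.004  0.001 -0.005  0.    -0.002 -0.003]
pos [ 0.5405 -0.06    0.2015] yaw x 1.3567 tilt [ 0.001 -0.    -1.   ] j [ 0.36  0.37 -0.46  1.78  0.19  1.04 -0.38] t 20.85
shift shares [2.148 0.594 0.061] n>= 3.0
turn shares about tool z -0.06
```

{"op": "carry_out", "data": {"commands": [[0, 0.4, 0.11, 0, 0, 0, 0], [0, 0.4, 0.11, 0, 0, 0, 0], [0, 0.3, 0.08, 0.03, 0, 0, 0], [0, 0.2, 0.05, 0, 0, 0, 0], [0, 0, 0, 0, 0, 0, 0]]}}

```text
clock: 21.35
position: [0.5559, -0.0286, 0.2002]
ee_rot: [-2.444, -1.973, -0.001]
force: [0.5, 0.1, -5.0]
width: 0.307
gripper_force: 55.0
```

```bash
python3 - <<'E'
from h import *
s=arm.observe();print(s["force"],s["ft_torque"]);go(s,[.5664,-.0107,.20],np.radians(78.1))
E
```

```text
[ 0.47717559  0.14656491 -4.97383074] [-0.02714243 -0.08691796  0.02479912]
pos [ 0.5559 -0.0286  0.2002] yaw x 1.3586 tilt [ 0.     0.001 -1.   ] j [ 0.3   0.39 -0.46  1.75  0.2   1.05 -0.44] t 21.35
shift shares [0.787 0.26  0.009] n>= 1.0
turn shares about tool z -0.05
```

{"op": "carry_out", "data": {"commands": [[0, 0.25, 0.07, 0, 0, 0, 0], [0, 0.25, 0.07, 0, 0, 0, 0], [0, 0.2, 0.06, 0, 0, 0, 0], [0, 0, 0, 0, 0, 0, 0]]}}

```text
clock: 21.75
position: [0.5645, -0.0128, 0.2003]
ee_rot: [-2.445, -1.973, -0.001]
force: [0.1, -0.0, -4.9]
width: 0.302
gripper_force: 55.0
```

```bash
python3 - <<'E'
from h import *
s=arm.observe();print(s["force"],s["ft_torque"]);go(s,[.5664,-.0107,.20],np.radians(78.1))
E
```

```text
[ 0.07106561 -0.03979703 -4.93463692] [-0.06863338 -0.10690272 -0.00965201]
pos [ 0.5645 -0.0128  0.2003] yaw x 1.3579 tilt [ 0.     0.001 -1.   ] j [ 0.27  0.41 -0.46  1.73  0.2   1.05 -0.48] t 21.75
shift shares [0.098 0.055 0.012] n>= 1.0
turn shares about tool z -0.05
```

{"op": "carry_out", "data": {"commands": [[0, 0.09, 0.04, 0, 0, 0, 0], [0, 0.003, -0.15, 0, 0, 0, 0.4], [0, 0.003, -0.15, 0, 0, 0, 0.4], [0, 0.003, -0.15, 0, 0, 0, 0.4], [0, 0.003, -0.15, 0, 0, 0, 0.4], [0, 0, 0, 0, 0, 0, 0]], "squeeze": 60}}

```text
clock: 22.35
position: [0.5515, -0.0077, 0.2005]
ee_rot: [2.595, 1.769, 0.001]
force: [2.5, -1.8, -5.8]
width: 0.303
gripper_force: 60.1
```

```bash
cat > tn.py <<'E'
from h import *
s=arm.observe();print("F",s["force"].round(1),"T",s["ft_torque"].round(2),"w",s["width"]*92)
Rt=R.from_rotvec(s["ee_rot"]).as_matrix();y=np.arctan2(Rt[1,0],Rt[0,0]);print("Ftool",(Rt.T@s["force"]).round(1))
t=[.5860-.091*np.cos(y),.0780-.091*np.sin(y),.2];go(s,t);print("jaw deg",np.degrees(y)-15)
E
python3 tn.py
```

```text
F [ 2.5 -1.8 -5.8] T [-0.12 -0.55  0.48] w 27.91095203388493
Ftool [-0.8  3.   5.9]
pos [ 0.5515 -0.0077  0.2005] yaw x 1.1967 tilt [ 0.001 -0.    -1.   ] j [ 0.24  0.38 -0.43  1.76  0.18  1.04 -0.63] t 22.35
shift shares [0.055 0.03  0.02 ] n>= 1.0
jaw deg 53.56360450559521
```

{"op": "carry_out", "data": {"commands": [[0, 0.02, -0.22, 0, 0, 0, 0.6], [0, 0.02, -0.29, 0, 0, 0, 0.8], [0, 0.02, -0.29, 0, 0, 0, 0.8], [0, 0.012, -0.29, 0, 0, 0, 0.8], [0, 0.012, -0.29, 0, 0, 0, 0.8], [0, 0, 0, 0, 0, 0, 0]]}}

```text
clock: 22.95
position: [0.5224, 0.0111, 0.2004]
ee_rot: [2.882, 1.248, -0.0]
force: [1.4, -2.1, -6.1]
width: 0.305
gripper_force: 60.1
```

```bash
python3 tn.py
```

```text
F [ 1.4 -2.1 -6.1] T [-0.69 -0.32  0.41] w 28.01980753934441
Ftool [-0.6  2.5  6.1]
pos [0.5224 0.0111 0.2004] yaw x 0.8171 tilt [ 0.    -0.001 -1.   ] j [ 0.16  0.32 -0.37  1.83  0.14  1.01 -1.01] t 22.95
shift shares [0.051 0.025 0.015] n>= 1.0
jaw deg 31.815396299058214
```

{"op": "carry_out", "data": {"commands": [[0, 0.02, -0.28, 0, 0, 0, 0.8], [0, 0.02, -0.28, 0, 0, 0, 0.8], [0, 0.02, -0.29, 0, 0, 0, 0.8], [0, 0.012, -0.29, 0, 0, 0, 0.8], [0, 0.012, -0.29, 0, 0, 0, 0.8], [0, 0, 0, 0, 0, 0, 0]]}}

```text
clock: 23.55
position: [0.5017, 0.0405, 0.2]
ee_rot: [3.072, 0.653, -0.003]
force: [-2.0, -3.1, -4.6]
width: 0.303
gripper_force: 60.1
```

```bash
python3 tn.py
```

```text
F [-2.  -3.1 -4.6] T [-0.93  0.55  0.3 ] w 27.912554979080276
Ftool [-3.1  2.   4.6]
pos [0.5017 0.0405 0.2   ] yaw x 0.4188 tilt [-0.002 -0.001 -1.   ] j [ 0.06  0.29 -0.31  1.88  0.1   0.99 -1.45] t 23.55
shift shares [ 0.051  0.003 -0.002] n>= 1.0
jaw deg 8.998011563753156
```

{"op": "carry_out", "data": {"commands": [[0, 0.012, -0.29, 0, 0, 0, 0.8], [0, 0.012, -0.29, 0, 0, 0, 0.8], [0, 0.01, -0.25, 0, 0, 0, 0.7], [0, 0, 0, 0, 0, 0, 0], [0, 0, 0, 0, 0, 0, 0]]}}

```text
clock: 24.05
position: [0.4956, 0.0599, 0.1998]
ee_rot: [3.126, 0.301, -0.004]
force: [-3.7, -2.6, -4.0]
width: 0.304
gripper_force: 60.2
```

```bash
python3 tn.py; python3 - <<'E'
from h import *
s=arm.observe();np.save("s5.npy",s,allow_pickle=True)
im=arm.get_image("wrist");np.save("w5.npy",im,allow_pickle=True)
c=im["pixels"][0:110,190:330,::-1];cv2.imwrite("pics/w5.png",cv2.resize(c,None,fx=5,fy=5,interpolation=cv2.INTER_CUBIC))
E
```

```text
F [-3.7 -2.6 -4. ] T [-0.66  0.85  0.44] w 27.959370789169608
Ftool [-4.1  1.8  4. ]
pos [0.4956 0.0599 0.1998] yaw x 0.1919 tilt [-0.002 -0.001 -1.   ] j [-0.    0.28 -0.28  1.89  0.09  0.99 -1.7 ] t 24.05
shift shares [ 0.047 -0.02  -0.009] n>= 1.0
jaw deg -4.005403781116952
```

View pics/w5.png

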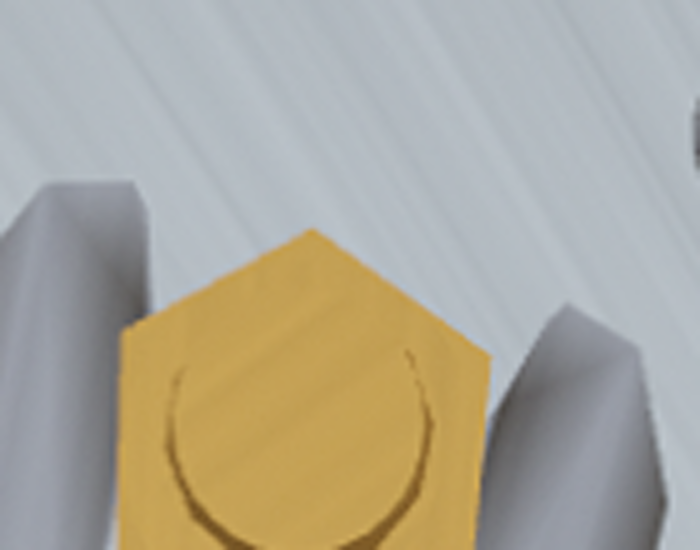

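The nut sits in the jaw with top-face corners at (122,328), (312,229) and (490,356), and its flats lie close to the jaw faces.

```bash
python3 - <<'E'
from h import *
s=np.load("s5.npy",allow_pickle=True).item();im=np.load("w5.npy",allow_pickle=True).item()
p=plane(im,np.array([[122,328],[312,229],[490,356.]])/5+[190,0]-.4,.213,s)[:,:2]
c=p[0]+p[2]-p[1];print("ctr",c,np.hypot(*(p[1]-p[0])),np.hypot(*(p[2]-p[1])))
for a,b in((p[0],p[1]),(p[1],p[2]),(p[0],p[2])):
    v=b-a;print(np.degrees(np.arctan2(v[1],v[0]))%60)
v=p[1]-c;print("corner",np.degrees(np.arctan2(v[1],v[0])))
E
```

```text
ctr [0.58568633 0.07805812] 0.02005299950421538 0.020367018339876575
6.376294234039115
7.97130245720615
36.925002597508
corner 7.970122725488043
```

Nut is about 54° (0.93–0.98 rad) past seat, inside the band. Back off the play gently, then lift the wrench straight off.

{"op": "carry_out", "data": {"commands": [[0, -0.02, 0.11, 0, 0, 0, -0.3], [0, 0, 0.11, 0, 0, 0, -0.3], [0, 0, 0.06, 0, 0, 0, -0.15], [0, 0, 0, 0, 0, 0, 0]]}}

```text
clock: 24.5
position: [0.497, 0.054, 0.2]
ee_rot: [-3.114, -0.413, 0.002]
force: [-4.2, 1.1, -5.9]
width: 0.304
gripper_force: 60.1
```

```bash
python3 tn.py
```

```text
F [-4.2  1.1 -5.9] T [0.28 0.95 0.22] w 27.933179703881017
Ftool [-3.7 -2.2  5.9]
pos [0.497 0.054 0.2  ] yaw x 0.2639 tilt [-0.001  0.001 -1.   ] j [ 0.02  0.28 -0.29  1.89  0.09  0.99 -1.62] t 24.5
shift shares [ 0.047  0.002 -0.   ] n>= 1.0
jaw deg 0.11761998720349531
```

{"op": "carry_out", "data": {"commands": [[0, -0.03, -0.02, 0, 0, 0, 0], [0, 0, 0, -0.1, 0, 0, 0], [0, 0, 0, -0.2, 0, 0, 0], [0, 0, 0, 0, 0, 0, 0]]}}

```text
clock: 24.9
position: [0.4969, 0.0541, 0.2082]
ee_rot: [3.115, 0.41, 0.001]
force: [2.1, 2.1, -11.9]
width: 0.307
gripper_force: 60.1
```

```bash
python3 tn.py
```

```text
F [  2.1   2.1 -11.9] T [0.37 0.04 0.31] w 28.20239719182914
Ftool [ 2.6 -1.5 11.9]
pos [0.4969 0.0541 0.2082] yaw x 0.2620 tilt [ 0.001 -0.    -1.   ] j [ 0.02  0.27 -0.29  1.88  0.09  1.   -1.62] t 24.9
shift shares [0.05  0.    0.327] n>= 1.0
jaw deg 0.010479151210255111
```

{"op": "carry_out", "data": {"commands": [[0, 0, 0.02, -0.25, 0, 0, -0.05], [0, 0, 0, -0.3, 0, 0, 0], [0, 0, 0, -0.3, 0, 0, 0], [0, 0, 0, 0, 0, 0, 0]]}}

```text
clock: 25.3
position: [0.4982, 0.0538, 0.2302]
ee_rot: [-3.114, -0.417, -0.005]
force: [6.0, 1.6, -11.7]
width: 0.3
gripper_force: 59.9
```

```bash
python3 tn.py
```

```text
F [  6.    1.6 -11.7] T [ 0.33 -0.87  0.15] w 27.556342615762233
Ftool [ 6.2 -0.  11.7]
pos [0.4982 0.0538 0.2302] yaw x 0.2666 tilt [ 0.003  0.001 -1.   ] j [ 0.02  0.25 -0.29  1.85  0.08  1.05 -1.6 ] t 25.3
shift shares [-1.000e-03 -1.000e-02  1.208e+00] n>= 2.0
jaw deg 0.27394887044305527
```

```bash
python3 - <<'E'
from h import *
s=arm.observe();np.save("s6.npy",s,allow_pickle=True)
im=arm.get_image("wrist");np.save("w6.npy",im,allow_pickle=True)
P=cloud(im,s);Rt=R.from_rotvec(s["ee_rot"]).as_matrix()
T=(P-s["position"])@Rt
g=im["pixels"].astype(int);grey=(abs(g[...,0]-g[...,2])<40)
for x0 in np.arange(.02,.13,.01):
    m=(abs(T[...,0]-x0)<.004)&(abs(T[...,1])<.05)&(T[...,2]<.02)&(T[...,2]>-.06)&grey
    q=T[m]
    if len(q)>5: print(x0.round(3),len(q),"z",np.percentile(q[:,2],[10,50,90]).round(4),"y",np.percentile(q[:,1],[2,50,98]).round(3))
cv2.imwrite("pics/w6.png",cv2.resize(im["pixels"][:300,:,::-1],None,fx=1.5,fy=1.5,interpolation=cv2.INTER_CUBIC))
E
```

```text
0.02 660 z [-0.0009  0.0003  0.0015] y [-0.015 -0.001  0.013]
0.03 673 z [0.0018 0.003  0.0041] y [-0.015 -0.001  0.014]
0.04 690 z [0.0046 0.0057 0.0069] y [-0.016 -0.001  0.014]
0.05 1170 z [0.0072 0.0084 0.0097] y [-0.032 -0.007  0.019]
0.06 1435 z [0.0098 0.0111 0.0124] y [-0.035 -0.005  0.027]
0.07 1020 z [0.0125 0.0138 0.0153] y [-0.039 -0.008  0.033]
0.08 925 z [0.0153 0.0167 0.018 ] y [-0.041  0.016  0.036]
0.09 714 z [0.0178 0.0189 0.0198] y [-0.041 -0.025  0.036]
0.1 19 z [0.0192 0.0195 0.0199] y [-0.038 -0.033  0.026]
0.11 9 z [0.0186 0.0192 0.0194] y [-0.007 -0.002  0.003]
```

View pics/w6.png

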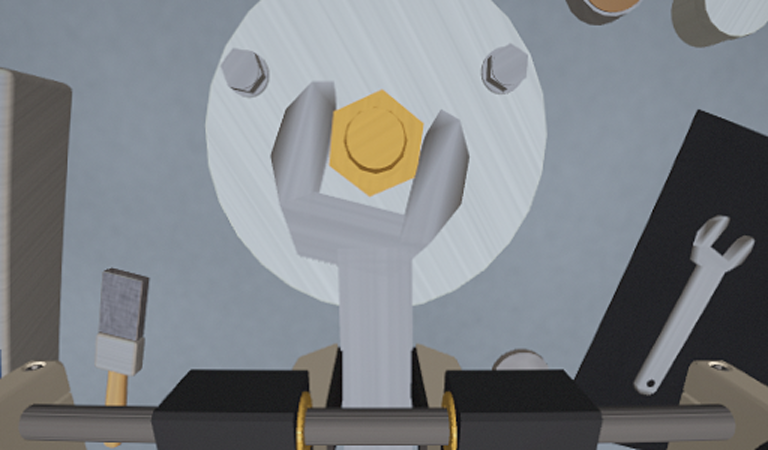

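The wrench's head is pitched down about 15° and hangs jammed on the nut: nut corners at (382,90), (424,122), (418,178), (371,196) and (331,112), jaw floor from (322,190) to (406,213). The wrench slipped in the fingers during the lift, so I'll check whether the nut moved before freeing it.

```bash
python3 - <<'E'
from h import *
s=np.load("s6.npy",allow_pickle=True).item();im=np.load("w6.npy",allow_pickle=True).item()
# brass top face by depth/colour
P=cloud(im,s);hsv=cv2.cvtColor(im["pixels"],cv2.COLOR_RGB2HSV)
p=plane(im,np.array([[382,90],[424,122],[418,178],[371,196]])/1.5-.2,.213,s)[:,:2]
c=(p[0]+p[3])/2;v=p-c;print("ctr",c,np.hypot(*v.T),np.degrees(np.arctan2(v[:,1],v[:,0]))%60)
# jaw edges : use depth of each pixel
K=np.array([[322,190],[406,213],[334,105],[428,130]])/1.5-.2
T=[P[int(round(k[1])),int(round(k[0]))] for k in K];print(np.array(T).round(4))
# jaw floor with plane z from slope: top z at floor ~ tool x .068
q=plane(im,K[:2],s["position"][2]-.0135,s)[:,:2];d=q[1]-q[0];print("floor",q,np.hypot(*d),"jaw heading",np.degrees(np.arctan2(d[1],d[0]))+90)
E
```

```text
ctr [0.58505668 0.07764659] [0.02017204 0.02053207 0.02125335 0.02017204] [9.02843069 9.65111975 7.9837522  9.02843069]
[[0.558  0.1002 0.1635]
 [0.5626 0.0594 0.2185]
 [0.5952 0.0982 0.2082]
 [0.601  0.0551 0.1642]]
floor [[0.56254872 0.09405724]
 [0.56261362 0.05903171]] 0.035025583136836444 jaw heading 0.10615886668406915
```

{"op": "carry_out", "data": {"commands": [[0, -0.05, 0, 0.24, 0, 0.67, 0], [0, -0.05, 0, 0.24, 0, 0.67, 0], [0, -0.05, 0, 0.24, 0, 0.67, 0], [0, -0.05, 0, 0.24, 0, 0.67, 0], [0, 0, 0.1, 0, 0, 0, -0.25], [0, 0, 0, 0, 0, 0, 0]]}}

```text
clock: 25.95
position: [0.4939, 0.0501, 0.2046]
ee_rot: [-3.05, -0.449, -0.411]
force: [-1.4, 1.1, -5.2]
width: 0.305
gripper_force: 60.0
```

```bash
python3 tn.py; cat > lv.py <<'E'
from h import *
s=arm.observe();im=arm.get_image("wrist");P=cloud(im,s)
g=im["pixels"].astype(int);Rt=R.from_rotvec(s["ee_rot"]).as_matrix();T=(P-s["position"])@Rt
m=(T[...,0]>.015)&(T[...,0]<.045)&(abs(T[...,1])<.012)&(abs(T[...,2])<.03)&(abs(g[...,0]-g[...,2])<40)
q=P[m];A=np.c_[q[:,:2],np.ones(len(q))];c=np.linalg.lstsq(A,q[:,2],rcond=None)[0]
u=Rt[:2,0]/np.hypot(*Rt[:2,0]);print("handle slope along tool x",c[:2]@u,"across",c[:2]@Rt[:2,1],"top z at tcp+.03",np.median(q[:,2]),len(q))
jaw=s["position"][:2]+u*.085;print("top z at jaw",c@[*jaw,1])
hsv=cv2.cvtColor(im["pixels"],cv2.COLOR_RGB2HSV)
b=((hsv[...,0]>8)&(hsv[...,0]<32)&(hsv[...,1]>110)&(abs(P[...,2]-.2135)<.003)&(np.hypot(P[...,0]-.5857,P[...,1]-.078)<.024)).astype(np.uint8)
h=cv2.convexHull(max(cv2.findContours(b,0,1)[0],key=cv2.contourArea))[:,0]
w=plane(im,h,.213,s)[:,:2]-[.5857,.0781];
# corner angle: maximise support fit
best=min(np.arange(0,60,.25),key=lambda a:sum(abs(max(w@[np.cos(t),np.sin(t)])-min(-.0+.018,.018)) for t in np.radians(a+30+60*np.arange(6))));print("nut corner mod60 (rough)",best)
np.save("w_last.npy",im,allow_pickle=True)
E
python3 lv.py
```

```text
F [-1.4  1.1 -5.2] T [0.11 0.95 0.31] w 28.063928174435652
Ftool [-2.4 -1.5  4.8]
pos [0.4939 0.0501 0.2046] yaw x 0.2931 tilt [ 0.255  0.069 -0.965] j [ 0.09  0.13 -0.31  2.11  0.04  0.64 -1.52] t 25.95
shift shares [ 0.153 -0.007  0.234] n>= 1.0
jaw deg 1.7910649099411984
handle slope along tool x 0.05797422692570547 across -0.010358007617464197 top z at tcp+.03 0.21118050074317918 1993
top z at jaw 0.21441890672526892
nut corner mod60 (rough) 7.5
```

{"op": "carry_out", "data": {"commands": [[0, -0.02, 0.12, 0, 0, -0.4, -0.3], [0, 0.05, 0, -0.19, 0, 0, 0], [0, 0.05, 0, -0.19, 0, 0, 0], [0, 0, 0, 0, 0, 0, 0]]}}

```text
clock: 26.4
position: [0.4962, 0.0478, 0.2154]
ee_rot: [-3.059, -0.494, -0.357]
force: [-0.3, 0.2, -5.3]
width: 0.3
gripper_force: 59.9
```

```bash
python3 tn.py;python3 lv.py
```

```text
F [-0.3  0.2 -5.3] T [-0.13  0.53  0.06] w 27.574741628249566
Ftool [-1.4 -0.3  5.1]
pos [0.4962 0.0478 0.2154] yaw x 0.3221 tilt [ 0.221  0.058 -0.974] j [ 0.09  0.14 -0.31  2.06  0.05  0.72 -1.5 ] t 26.4
shift shares [ 0.006 -0.018  0.632] n>= 1.0
jaw deg 3.45645663053428
handle slope along tool x 0.024378605830963157 across -0.0030765648550960577 top z at tcp+.03 0.22112248366587722 2002
top z at jaw 0.22247156042657099
nut corner mod60 (rough) 11.0
```

{"op": "carry_out", "data": {"commands": [[0, 0.07, 0, -0.25, 0, 0, 0], [0, 0.1, 0, -0.4, 0, 0, 0], [0, 0.05, 0, -0.2, 0, 0, 0], [0, 0, 0, 0, 0, 0, 0]]}}

```text
clock: 26.85
position: [0.4968, 0.0483, 0.2377]
ee_rot: [-3.059, -0.496, -0.357]
force: [0.1, -0.0, -5.1]
width: 0.307
gripper_force: 59.9
```

```bash
python3 tn.py;python3 lv.py; cat > nut.py <<'E'
from h import *
import sys
from scipy.optimize import least_squares
def nut(im,s):
    P=cloud(im,s);hsv=cv2.cvtColor(im["pixels"],cv2.COLOR_RGB2HSV)
    d=np.hypot(P[...,0]-.5857,P[...,1]-.078)
    b=((hsv[...,0]>8)&(hsv[...,0]<32)&(hsv[...,1]>110)&(abs(P[...,2]-.213)<.004)&(d<.024)).astype(np.uint8)
    k=max(cv2.findContours(b,0,1)[0],key=cv2.contourArea)[:,0]
    w=plane(im,k,.213,s)[:,:2]
    # keep outer boundary only
    w=w[np.hypot(*(w-[.5857,.0781]).T)>.0155]
    def f(p):
        v=w-p[:2];a=np.arctan2(v[:,1],v[:,0])-p[2];a=(a%(np.pi/3))-np.pi/6
        return np.hypot(*v.T)*np.cos(a)-p[3]
    r=min((least_squares(f,[.5857,.0781,t,.0175],loss="soft_l1",f_scale=.0005,bounds=([.58,.073,-2,.0165],[.59,.083,2,.0185])) for t in np.radians([0,15,30,45])),key=lambda r:r.cost)
    return r.x[:2].round(4),np.degrees(r.x[2])%60,r.x[3],r.cost/len(w)*1e9,len(w)
if __name__=="__main__":
    for a,b in(("s1","w1"),("s2","w2"),("s5","w5"),("s6","w6")):
        print(b,nut(np.load(b+".npy",allow_pickle=True).item(),np.load(a+".npy",allow_pickle=True).item()))
    s=arm.observe();print("now",nut(arm.get_image("wrist"),s))
E
python3 nut.py
```

```text
F [ 0.1 -0.  -5.1] T [-0.1   0.54  0.05] w 28.252928303315812
Ftool [-1.1 -0.1  5. ]
pos [0.4968 0.0483 0.2377] yaw x 0.3230 tilt [ 0.221  0.058 -0.974] j [ 0.09  0.11 -0.31  2.02  0.03  0.78 -1.48] t 26.85
shift shares [-0.225 -0.015  1.495] n>= 2.0
jaw deg 3.5081021982243783
handle slope along tool x 0.027053663269309226 across -0.002381017197476928 top z at tcp+.03 0.2433957888154524 2005
top z at jaw 0.24490055098903613
nut corner mod60 (rough) 11.0
w1 (array([0.5862, 0.0783]), np.float64(45.11072612570967), np.float64(0.017203572602677162), np.float64(66.68802378132906), 103)
w2 (array([0.5862, 0.0788]), np.float64(4.135248816511166), np.float64(0.017071512070638534), np.float64(54.98691723489706), 99)
w5 (array([0.5852, 0.0781]), np.float64(7.816524172889591), np.float64(0.017348437417378845), np.float64(10.582434061131542), 229)
w6 (array([0.5851, 0.078 ]), np.float64(8.06806829899709), np.float64(0.01726339801767733), np.float64(12.982854407473353), 184)
now (array([0.5841, 0.0778]), np.float64(8.67351651212491), np.float64(0.017256619281894675), np.float64(57.64487143549684), 131)
```

{"op": "carry_out", "data": {"commands": [[0, -0.4, -0.11, -0.1, 0, 0, 0], [0, -0.56, -0.15, -0.13, 0, 0, 0], [0, -0.56, -0.15, -0.13, 0, 0, 0], [0, -0.56, -0.15, -0.13, 0, 0, 0], [0, -0.3, -0.1, -0.3, 0, -0.2, 0], [0, 0.1, 0, -0.6, 0, 0, 0], [0, 0.1, 0, -0.6, 0, 0, 0], [0, 0, 0, 0, 0, 0, 0]]}}

```text
clock: 27.75
position: [0.4303, 0.0445, 0.2741]
ee_rot: [-3.065, -0.497, -0.329]
force: [-0.2, 0.2, -4.5]
width: 0.302
gripper_force: 59.9
```

```bash
python3 tn.py;python3 lv.py; cat > pl.py <<'E'
from h import *
s=arm.observe();go(s,[.518,-.394,.0135],np.radians(-2.25))
E
python3 pl.py; python3 nut.py|tail -1
```

```text
F [-0.2  0.2 -4.5] T [-0.11  0.4   0.  ] w 27.793478583846298
Ftool [-1.  -0.4  4.4]
pos [0.4303 0.0445 0.2741] yaw x 0.3230 tilt [ 0.204  0.052 -0.978] j [ 0.11 -0.03 -0.32  2.07 -0.02  0.89 -1.44] t 27.75
shift shares [2.009 0.652 3.474] n>= 4.0
jaw deg 3.5086890235543997
handle slope along tool x 0.004598253898797522 across -0.0003284944004575273 top z at tcp+.03 0.27934844226109473 2008
top z at jaw 0.27959064361053176
nut corner mod60 (rough) 4.5
pos [0.4299 0.0443 0.2729] yaw x 0.3229 tilt [ 0.202  0.052 -0.978] j [ 0.11 -0.03 -0.32  2.07 -0.02  0.89 -1.44] t 27.8
shift shares [-4.331 17.596  9.955] n>= 18.0
turn shares about tool z 3.62
now (array([0.5833, 0.0777]), np.float64(8.130736570441075), np.float64(0.017150051105796482), np.float64(63.83707731761388), 112)
```

{"op": "carry_out", "data": {"commands": [[0, 0, 0.3, 0, -0.17, 0, 0.8], [0, 0, 0.6, 0, -0.2, 0, 0.95], [0, 0, 0.8, 0, -0.2, 0, 0.95], [0, 0, 0.9, 0, -0.18, 0, 0.85], [0, 0, 0.9, 0, 0, 0, 0], [0, 0, 0.9, 0, 0, 0, 0], [0, 0, 0.9, 0, 0, 0, 0], [0, 0, 0.9, 0, 0, 0, 0]]}}

```text
clock: 28.65
position: [0.4349, -0.1103, 0.2731]
ee_rot: [3.106, -0.064, 0.328]
force: [0.2, 0.3, -4.9]
width: 0.303
gripper_force: 59.9
```

{"op": "carry_out", "data": {"commands": [[0, 0.3, 0.9, 0, 0, 0, 0], [0, 0.5, 0.9, 0, 0, 0, 0], [0, 0.5, 0.9, 0, 0, 0, 0], [0, 0.5, 0.9, 0, 0, 0, 0], [0, 0.5, 0.9, 0, 0, 0, 0], [0, 0.3, 0.9, 0, 0, 0, 0], [0, 0, 0.9, 0, 0, 0, 0], [0, 0, 0.9, 0, 0, 0, 0]]}}

```text
clock: 29.45
position: [0.4911, -0.2924, 0.2888]
ee_rot: [3.107, -0.064, 0.328]
force: [0.4, -0.9, -5.0]
width: 0.308
gripper_force: 59.9
```

```bash
python3 pl.py
```

```text
pos [ 0.4911 -0.2924  0.2888] yaw x -0.0400 tilt [ 0.208 -0.021 -0.978] j [ 0.48  0.19  0.02  1.78 -0.1   0.97 -1.06] t 29.45
shift shares [-1.088  3.877 11.077] n>= 12.0
turn shares about tool z -0.01
```

{"op": "carry_out", "data": {"commands": [[0, -0.1, 0.8, 0.6, 0, 0, 0], [0, -0.1, 0.8, 0.9, 0, 0, 0], [0, -0.1, 0.8, 0.9, 0, 0, 0], [0, -0.1, 0.8, 0.9, 0, 0, 0], [0, -0.1, 0.5, 0.9, 0, 0, 0], [0, -0.1, 0, 0.9, 0, 0, 0], [0, -0.1, 0, 0.9, 0, 0, 0], [0, -0.1, 0, 0.9, 0, 0, 0]]}}

```text
clock: 30.25
position: [0.5035, -0.3869, 0.1164]
ee_rot: [3.107, -0.065, 0.328]
force: [-0.2, 0.2, -5.2]
width: 0.304
gripper_force: 59.9
```

{"op": "carry_out", "data": {"commands": [[0, -0.1, 0, 0.9, 0, 0, 0], [0, -0.1, 0, 0.9, 0, 0, 0], [0, -0.1, 0, 0.7, 0, 0, 0], [0, 0, 0, 0.4, 0, 0, 0], [0, 0, 0, 0, 0, 0, 0], [0, 0, 0, 0, 0, 0, 0]]}}

```text
clock: 30.85
position: [0.5125, -0.3887, 0.0466]
ee_rot: [3.106, -0.065, 0.331]
force: [-0.3, -0.0, -4.9]
width: 0.303
gripper_force: 59.9
```

```bash
python3 pl.py; python3 lv.py 2>&1 | head -2; python3 -c "
from h import *
s=arm.observe();print(s['force'])"
```

```text
pos [ 0.5125 -0.3887  0.0466] yaw x -0.0401 tilt [ 0.21  -0.022 -0.977] j [ 0.63  0.58 -0.01  1.88 -0.21  0.51 -0.81] t 30.85
shift shares [-0.054  0.183  1.344] n>= 2.0
turn shares about tool z -0.01
handle slope along tool x 0.005977668654590446 across -0.0021468792950134533 top z at tcp+.03 0.05169873684133122 2009
top z at jaw 0.05202928001555538
[-1.03702234 -1.01867027 -4.56387637]
```

{"op": "carry_out", "data": {"commands": [[0, -0.09, 0.1, 0.45, 0, 0, 0], [0, -0.09, 0, 0.45, 0, 0, 0], [0, -0.06, 0, 0.28, 0, 0, 0], [0, -0.03, 0, 0.14, 0, 0, 0], [0, 0, 0, 0, 0, 0, 0]]}}

```text
clock: 31.4
position: [0.5121, -0.3913, 0.0118]
ee_rot: [3.107, -0.065, 0.329]
force: [-0.6, -0.4, -4.7]
width: 0.298
gripper_force: 59.9
```

```bash
python3 pl.py; python3 lv.py 2>&1 | head -2; python3 -c "
from h import *
s=arm.observe();print(s['force'])"
```

```text
pos [ 0.5121 -0.3913  0.0118] yaw x -0.0403 tilt [ 0.209 -0.021 -0.978] j [ 0.65  0.63 -0.02  1.89 -0.22  0.45 -0.79] t 31.4
shift shares [ 0.247  0.099 -0.013] n>= 1.0
turn shares about tool z -0.01
handle slope along tool x 0.004861234782686692 across -0.004183438155542359 top z at tcp+.03 0.01694773722836601 2008
top z at jaw 0.01721103072685424
[ 0.68488374  0.17165804 -4.99723174]
```

{"op": "carry_out", "data": {"commands": [[0, -0.01, 0, 0.05, 0, 0, 0], [0, 0, 0, 0.04, 0, 0, 0], [0, 0, 0, 0, 0, 0, 0], [0.5, 0, 0, 0, 0, 0, 0], [0.5, 0, 0, 0, 0, 0, 0], [0.5, 0, 0, 0, 0, 0, 0], [0.5, 0, 0, 0, 0, 0, 0]]}}

```text
clock: 32.15
position: [0.5132, -0.392, 0.011]
ee_rot: [3.105, -0.064, 0.332]
force: [-0.4, 0.1, -0.3]
width: 0.498
gripper_force: 0.0
```

{"op": "carry_out", "data": {"commands": [[0.5, 0.03, 0, -0.2, 0, 0, 0], [0.5, 0.08, 0, -0.5, 0, 0, 0], [0.5, 0, 0, -0.9, 0, 0, 0], [0.5, 0, 0, -0.9, 0, 0, 0], [0.5, 0, 0, -0.9, 0, 0, 0], [0.5, 0, 0, -0.9, 0, 0, 0], [0.5, 0, 0, -0.9, 0, 0, 0], [0.5, 0, 0, 0, 0, 0, 0]]}}

```text
clock: 32.95
position: [0.4892, -0.3904, 0.1427]
ee_rot: [3.101, -0.065, 0.338]
force: [0.1, 0.1, 0.3]
width: 0.498
gripper_force: 0.0
```

```bash
python3 - <<'E'
from h import *
s=arm.observe();print(s["position"],s["force"],s["width"])
im=arm.get_image("wrist");P=cloud(im,s);g=im["pixels"].astype(int)
m=(P[...,2]>.009)&(P[...,2]<.022)&(P[...,0]>.36)&(P[...,0]<.66)&(P[...,1]<-.31)&(P[...,1]>-.47)
q=P[m];A=np.c_[q[:,:2],np.ones(len(q))];print(len(q),"ext",q.min(0),q.max(0),"plane",np.linalg.lstsq(A,q[:,2],rcond=None)[0][:2],"z",np.percentile(q[:,2],[5,50,95]))
old=np.load("top.npy",allow_pickle=True).item();t=arm.get_image("top")
d=cv2.absdiff(old["pixels"],t["pixels"]).max(2);n,l,st,c=cv2.connectedComponentsWithStats((d>40).astype(np.uint8))
print([x.tolist() for x in st[1:] if x[4]>6])
E
```

```text
[ 0.4891963  -0.3904186   0.14269317] [0.11844767 0.13982184 0.25393096] 0.4980453639875292
5971 ext [ 0.38055031 -0.43255816  0.00904135] [ 0.63112318 -0.35351808  0.0165817 ] plane [-0.00052364 -0.00170298] z [0.01291181 0.01409472 0.01527911]
[[374, 181, 12, 22, 107], [392, 187, 6, 13, 43], [367, 193, 11, 22, 96], [360, 210, 142, 174, 15655], [367, 212, 7, 12, 43], [365, 233, 5, 4, 15], [367, 238, 4, 4, 14], [372, 244, 12, 28, 105], [379, 261, 3, 3, 7], [473, 347, 39, 37, 1130]]
```

```bash
python3 -c "
from cell import arm
print(arm.sign_off())"
```

```text
the job is handed in; nothing more can be done
None
```

I ran the nut down to finger-tight and tightened it about 0.93–0.98 rad further with the larger wrench (one flat is 1.05 rad), then laid the wrench flat on the mat, left the bystanders unmoved and handed the job in; no verdict came back.

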